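# Turn the swivel hook over the drip pan and hang a lure blank on it

### The arm

A 6-joint arm with a two-finger parallel gripper is mounted at the origin on the work surface. World frame = base frame: x ahead of the robot, y to its left, z up, the work surface at z = 0. Lengths are in m, angles in rad, forces in N, time in s.
With the tool pointing down it reaches from about 0.3 to 0.875 m from the base axis. Payload 6.4 kg.
Tool frame: the origin (TCP) lies between the finger pads; the fingertips stand 25 mm ahead of it and the grasp point (between the pads) lies 6 mm ahead of it; z points along the fingers, y is the line along which they close (so a half turn about z gives the same grasp; the last joint's range is limited). The gripper opens to 85 mm and grips with 20 to 120 N. Pads are 22 mm wide; open, the fingers measure 114 mm over their backs; the gripper's body (76 mm by 85 mm) begins 54 mm behind the grasp point. The pads swing forward as they close: fully open they stand 13 mm farther back than shut.
Start: joints at [1.077, 0.181, 1.607, -0, 1.354, -0.206], TCP at [0.163, 0.551, 0.227] pointing down, gripper open.
Joint ranges: [-2.99, 2.99], [-0.89, 2.07], [0.3, 2.58], [-1.14, 4.28], [0, 2.63], [-3.12, 3.12]. Speed limits (rad/s): [2.57, 2.57, 3.01, 3.14, 3.14, 3.14].

### API

Orientations are given as a unit quaternion [w, x, y, z].
In Python, from bench import ctrl gives the robot as it stands.
- The arm moves only by the tool servo_tool, never from a script. Its argument "series" is text: rows parted by semicolons, each of 7 numbers parted by spaces: the gripper command: -1 is fully open, 1 is shut, values between are in proportion, then the shift along the tool's x, y, z in m, then the turn, a rotation vector about the tool's x, y, z in degrees. A call has 1 to 12 rows; each row is the pose to reach, as a shift and turn from the pose commanded when the call began, along the tool's axes at that moment; what a row does not reach only later rows make up. A row lasts 1/12 s, in which the tool goes at most 41.7 mm and 7.16 degrees, less where a joint would pass 70% of its speed; a pose out of reach is approached as far as the arm can. A call with a gripper value outside its range is refused whole. The fingers move at their own pace and stop on an object; the grip force is fixed at half the most. Time passes only in rows, so rows that repeat a pose let the fingers close. It gives the time, the measured TCP pose, the force, the opening and the grip force at its end, in the units of the state.
- ctrl.get_obs(): the state, without advancing time (a new reading comes with each control period).
- ctrl.camera(name): name is "scene" or "top"; returns a dict with "img" (420x560x3 uint8, red, green, blue), "z_map" (420x560 float32, m along the optical axis (not along the pixel's ray), 0 where there is no reading), "fovy" (degrees; the focal length in pixels is half the picture's height over the tangent of half this angle, whatever the lens; pixels are square), "cx", "cy" (the principal point, pixels), "k1" (the pictures are not rectified: a ray, as slopes to the right and down, at radius r is drawn at 1 + k1 r^2 times it, then the intrinsics apply), "extrinsics" (4x4, takes a point from camera to world coordinates). Camera axes: x right, y down, z forward; pixel columns grow to the right and rows downward; lengths in m; the calibration is good to about 2 mm. A picture is of the moment at which its call begins.
- ctrl.hand_in(): hands the job in; it is judged then, once.
The state is a dict: "time_s": time; "q": joint angles; "dq": joint speeds; "joint_efforts": joint torques, N m; "eef_pos": TCP position; "eef_rot": TCP orientation; "wrist_force": force on the tool from outside, world axes, zero at the start; "torque": the same for the moment, N m; "opening": opening from 0.0 (shut) to 1.0 (fully open); "grasp_force": force on a finger pad.
Only numpy, scipy, OpenCV 4.12 (cv2) and the standard library are available. Lean on these libraries where they do the work, as an engineer would, in place of code of your own. Each camera call takes 0.05 s, during which the arm holds its last target. There are 200 camera calls.

### The job

Get the bare metal lure blank ready for dipping: first turn the swivel hook until it rests against its stop over the blue drip pan, pushing it gently, then square the blank up in the corner of the fence, lying flat with its edge on both pads and its round hole end on the end stop. Then pick it up and hang it by its hole on the hook, so that it hangs straight down by itself over the drip pan with the hook still at its stop. Leave the other things on the bench where they are.

Things in the scene. Friction and masses are not known exactly. Their poses are not given: they have to be found in the camera images.
- stand: Fixed stand of the swivel hook: dark foot (radius 43), post (radius 10) on the swivel axis, dark disc (radius 36, height 173 to 178) with two red stop pins (radius 4, 30 from the axis, up to height 214). Origin: on the swivel axis, on the table. Its -x axis is the hook's middle direction (roughly towards the robot).
- hook (a joint): Angle of the swivel hook about the vertical, rad: 0 in the middle (arm along the stand's -x axis), growing counterclockwise seen from above; hard stops at -1.15 and +1.15, one over the drip pan, the other over the ring dish. Light friction (0.12 N m, so 2 N at 60 mm from the axis); it stays where it is left.
- hook_seat (a point): Point on the centreline of the hook's level arm, 80 from the swivel axis, 200 above the table. x points outward along the arm, z up. The hook is a yellow round bar 8 thick: level from a brass hub (radius 16, height 182 to 216) out to 95 from the axis, then 45 degrees up to 110 from the axis and 15 higher, then straight up as a prong.
- hook_tip (a point): Top of the hook's upright prong, 110 mm from the swivel axis, 249 above the table (49 above the arm's centreline). Axes as hook_seat.
- drip_pan: Blue round drip pan, fixed, empty, radius 49, 16 high; its centre (origin, on the table) lies 90 mm from the swivel axis, just under the hook when that is at the stop on its side. Left or right of the stand.
- ring_dish: White round dish with copper split rings, fixed, same size as the drip pan, on the other side of the stand: the wrong side for the hook. Origin: centre of its underside.
- fence: Fixed corner fence on the table, 14 high. Origin: where the middle of the squared-up blank's underside lies; x along that blank towards its hole end, z up. Two aluminium side pads: faces at y = -25, spanning x = -61 to -36 and 36 to 61, with a 72 mm finger gap between them, open back to a green rail at y = -69. Aluminium end stop: face at x = 80, y = -75 to 25.
- blank: Bare steel-coloured flat lure blank, loose, 160 long, 50 wide, 8 thick with half-round ends (radius 25) and straight sides from x = -55 to 55; about 0.16 kg (0.13 to 0.21). It lies flat near the fence. Origin: middle of its underside; x along it towards the hole end, z up.
- blank_hole (a point): Centre of the blank's round hole, 20 mm in diameter, through its thickness, 55 mm from the blank's middle towards +x, 4 above its underside. Axes as the blank.
- paint_jar: Bystander: small red-labelled paint jar, radius 24, 55 high. Origin under its centre.
- thinner: Bystander: amber bottle, radius 26, 120 high. Origin under its centre.
- driver: Bystander: screwdriver, 160 long, lying. Origin under its middle.
- brush: Bystander: brush, 150 long, lying. Origin under its middle.
- spool: Bystander: orange spool, radius 30, 40 high. Origin under its centre.
- glue_can: Bystander: can, radius 30, 80 high. Origin under its centre.
Things that resemble listed ones, but are neither listed nor needed, are in the scene too. What is shaped like the stand but green is not meant.

How it is judged:
On the way, in this order (a step that is already met when the one before it is completed fails the run):
1. the hook rests against its stop (within 0.04 rad) over the drip pan ((value of joint hook above 1.11 rad or value of joint hook below -1.11 rad) and horizontal distance between hook_tip and drip_pan below 0.05 m), for 0.2 s.
2. the blank lies flat, squared up in the corner of the fence: within 3.5 mm and 0.05 rad of home (x of blank in the frame of fence between -0.0035 and 0.0035 m and y of blank in the frame of fence between -0.0035 and 0.0035 m and angle between the x axis of blank and the x axis of fence, either way round below 0.05 rad and height (world z) of blank below 0.004 m), for 0.2 s.
At the end, for the whole second after the job is handed in: The hook is within 0.04 rad of its stop over the blue drip pan; the blank hangs by its hole on the hook's arm (hole centre within 12 mm sideways, 16 mm below to 12 mm above the arm's centreline), hole end up, within 0.45 rad of vertical, over the pan, released; slight sway is fine (all of step 1 and x of blank_hole in the frame of hook_seat between -0.055 and 0.03 m and y of blank_hole in the frame of hook_seat between -0.012 and 0.012 m and z of blank_hole in the frame of hook_seat between -0.016 and 0.012 m and angle between blank's own x axis and vertical below 0.45 rad and horizontal distance between blank_hole and drip_pan below 0.065 m); the robot touches nothing.
It fails at once if the hook is pushed or hit with more than 40 N (contact force between any of the fingers, the arm and stand above 40 N).
It fails at once if a bystander is moved by more than 30 mm (distance of any of paint_jar, thinner, driver, brush, spool, glue_can from where it was at the start of the episode above 0.03 m).
It also fails if it takes over 72 s, if anything falls off the work surface, if the arm or the gripper's body presses on something with over 40 N, if the wrist force passes 120 N, or if a joint passes its speed limit or range.

## Working session

There is one attempt and no reset: what is moved stays moved. The work goes in short steps, Python scripts to look and compute and a tool call to move; the robot and the scene stay as the last step left them, time stands still between calls to the robot, and variables do not carry over. Pictures are saved under pics/ and viewed, at most 10 in all, crops included, and the job is handed in when it is done.

Besides the shell and the picture viewer there is one more tool, called after "Emit:" by a JSON object that holds its "api" and its "payload". servo_tool: Moves the arm, as the interface text tells. Its arguments: {"type":"object","properties":{"series":{"type":"string"}},"required":["series"]}

```bash
mkdir -p pics
cat > h.py <<'E'
import numpy as np, cv2
from bench import ctrl
def cam(n):
    c=ctrl.camera(n); c['f']=c['img'].shape[0]/2/np.tan(np.radians(c['fovy'])/2); return c
def undist(c,uv):
    uv=np.atleast_2d(np.array(uv,float)); K=np.array([[c['f'],0,c['cx']],[0,c['f'],c['cy']],[0,0,1]])
    return cv2.undistortPoints(uv[:,None],K,np.array([c['k1'],0,0,0.]))[:,0]
def onplane(c,uv,z):
    n=undist(c,uv); E=np.array(c['extrinsics']); d=np.c_[n,np.ones(len(n))]@E[:3,:3].T; o=E[:3,3]
    return o+d*((z-o[2])/d[:,2])[:,None]
def cloud(c):
    h,w=c['z_map'].shape; u,v=np.meshgrid(np.arange(w),np.arange(h)); n=undist(c,np.c_[u.ravel(),v.ravel()])
    z=c['z_map'].ravel(); E=np.array(c['extrinsics']); P=(np.c_[n,np.ones(len(n))]*z[:,None])@E[:3,:3].T+E[:3,3]
    P[z==0]=np.nan; return P.reshape(h,w,3)
def save(c,name,crop=None,s=1):
    im=c['img'][...,::-1]
    if crop: im=im[crop[1]:crop[3],crop[0]:crop[2]]
    cv2.imwrite('pics/'+name,cv2.resize(im,None,fx=s,fy=s,interpolation=cv2.INTER_CUBIC))
E
python3 - <<'E'
from h import *
for n in('top','scene'):
    c=cam(n); save(c,n+'1.png',s=1.4); print(n,c['f'],c['cx'],c['cy'],c['k1'],np.round(c['extrinsics'],3).tolist())
o=ctrl.get_obs(); print(o)
E
```

```text
top 482.96915440128305 276.6801738379188 210.60851607244902 -0.003857867148971916 [[-0.021, -0.986, 0.168, 0.3], [-1.0, 0.019, -0.014, -0.003], [0.011, -0.169, -0.986, 1.406], [0.0, 0.0, 0.0, 1.0]]
scene 398.86077948537564 277.566971170833 205.35705860202665 -0.07178600906813672 [[-0.602, 0.532, -0.595, 1.172], [0.798, 0.395, -0.454, 0.466], [-0.006, -0.748, -0.663, 0.89], [0.0, 0.0, 0.0, 1.0]]
{'time_s': 0.1, 'q': array([ 1.07671258e+00,  1.81500817e-01,  1.60789292e+00,  7.26339541e-06,
        1.35377968e+00, -2.06270409e-01]), 'dq': array([ 0.00035012, -0.00104025, -0.00214243, -0.00046188,  0.0009853 ,
       -0.00018063]), 'joint_efforts': array([ 3.60496897e-04, -4.45874691e+01, -3.52235162e+01, -4.19341486e-04,
        4.26045022e-03,  1.20770837e-04]), 'eef_pos': array([0.16294432, 0.55091771, 0.22666237]), 'eef_rot': array([-2.74483431e-04,  1.43411219e-01,  9.89662871e-01, -7.41201562e-04]), 'wrist_force': array([-0.19299639,  0.88174104,  0.26244867]), 'torque': array([ 0.04114419, -0.00316001, -0.01829785]), 'grasp_force': 0.0, 'opening': 1.002089631180723}
```

View pics/top1.png

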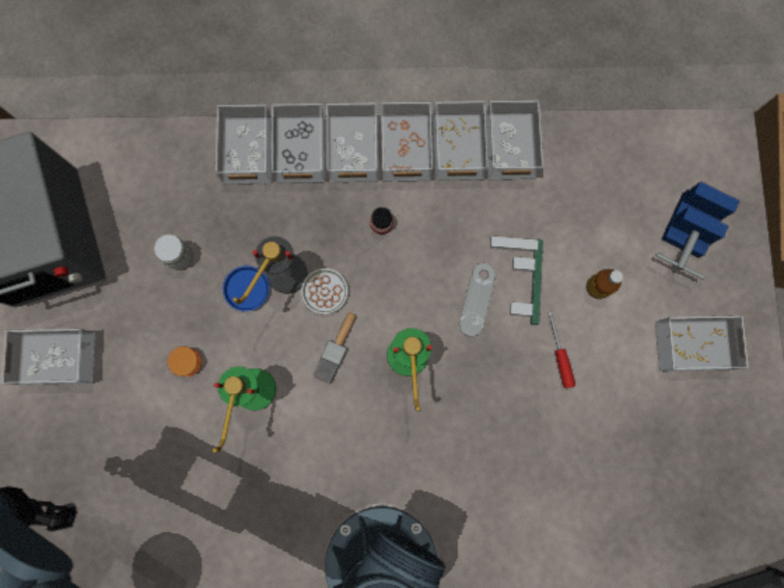

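View pics/scene1.png

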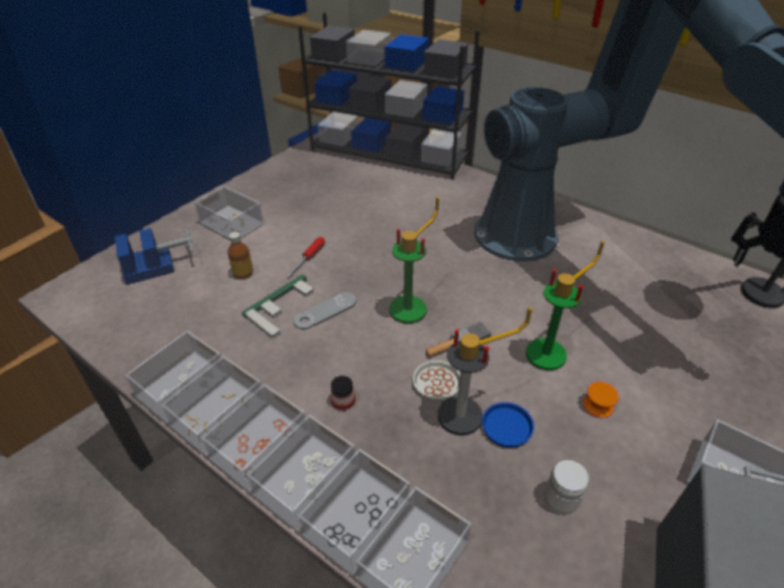

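The top view shows the dark stand (pixel ~272,252 in the 1.4x picture), its hook pointing down-left towards the blue pan (247,288). The white dish is at (325,291). The blank is at (478,298), with its hole end up (484,272). The fence has its end stop at (515,242), pads at (523,264) and (522,309), and a green rail on the right. The scene view agrees with all of this.

```bash
cat > m.py <<'E'
from h import *
c=cam('top'); P=cloud(c); im=c['img']; hsv=cv2.cvtColor(im,cv2.COLOR_RGB2HSV)
Z=P[...,2]; np.set_printoptions(precision=4,suppress=True)
def roi(m,x0,y0,x1,y1):
    r=np.zeros_like(m); s=(slice(int(y0/1.4),int(y1/1.4)),slice(int(x0/1.4),int(x1/1.4))); r[s]=m[s]; return r
def cnt(m): return max(cv2.findContours(m.astype(np.uint8),cv2.RETR_EXTERNAL,cv2.CHAIN_APPROX_NONE)[0],key=cv2.contourArea)[:,0].astype(float)
def circ(m,z):
    q=onplane(c,cnt(m),z)[:,:2]; h=cv2.convexHull(q.astype(np.float32)); return cv2.minEnclosingCircle(h)
blue=roi((hsv[...,0]>100)&(hsv[...,0]<130)&(hsv[...,1]>150),215,255,290,325)
print('pan',circ(blue,.016))
wh=roi((Z>.008)&(Z<.03),296,262,355,320)
print('dish',circ(wh,.016))
hub=roi((Z>.21)&(Z<.225),240,220,300,290); 
print('hub',circ(hub,.216),hub.sum())
yel=(hsv[...,0]>15)&(hsv[...,0]<32)&(hsv[...,1]>120)
arm=roi(yel&(Z>.188)&(Z<.209),220,230,300,310); a=P[arm]; print('arm',arm.sum(),a.mean(0),a.min(0),a.max(0))
v=cv2.fitLine(a[:,:2].astype(np.float32),cv2.DIST_HUBER,0,.01,.01).ravel(); print(v,np.arctan2(v[1],v[0]))
tip=roi(yel&(Z>.235),215,280,260,310); print('tip',P[tip].mean(0),tip.sum(),P[tip][:,2].max())
bl=roi((Z>.0045)&(Z<.011),452,255,505,345); q=onplane(c,cnt(bl),.008)[:,:2].astype(np.float32)
r=cv2.minAreaRect(q); print('blank',r, np.nanmedian(Z[bl]))
for nm,bx in (('end',(485,230,535,253)),('p1',(508,255,533,274)),('p2',(505,298,532,320))):
    m=roi((Z>.009)&(Z<.02)&(hsv[...,1]<60),*bx); q=onplane(c,cnt(m),.014)[:,:2].astype(np.float32); print(nm,m.sum(),np.nanmedian(Z[m])); print(cv2.boxPoints(cv2.minAreaRect(q)))
g=roi((Z>.007)&(Z<.025)&(hsv[...,0]>50)&(hsv[...,0]<95)&(hsv[...,1]>80),525,230,550,330); q=onplane(c,cnt(g),.014)[:,:2].astype(np.float32); print('rail',cv2.boxPoints(cv2.minAreaRect(q)))
E
python3 m.py
python3 - <<'E'
from h import *
c=cam('top'); save(c,'f2.png',(310,150,410,250),6)
E
```

```text
pan ((0.5577086210250854, 0.2720768451690674), 0.04740893095731735)
dish ((0.5623562335968018, 0.12348174303770065), 0.06667569279670715)
hub ((0.5891761183738708, 0.18927894532680511), 0.01641068421304226) 140
arm 100 [0.5532 0.2074 0.2026] [0.5055 0.1738 0.1899] [0.5944 0.2379 0.2089]
[ 0.8175 -0.5759  0.5603  0.2031] -0.61372495
tip [0.4944 0.2444 0.2476] 6 0.251996180438929
blank ((0.5264483690261841, -0.20987869799137115), (0.061166830360889435, 0.1593024730682373), 76.03900909423828) 0.007493755450536765
end 222 0.01381093615685991
[[ 0.6263 -0.3337]
 [ 0.6508 -0.337 ]
 [ 0.6631 -0.2445]
 [ 0.6386 -0.2412]]
p1 113 0.01423100987624104
[[ 0.5851 -0.3253]
 [ 0.6111 -0.328 ]
 [ 0.6152 -0.289 ]
 [ 0.5892 -0.2863]]
p2 124 0.014169229474543021
[[ 0.4883 -0.3199]
 [ 0.5136 -0.3232]
 [ 0.5194 -0.2793]
 [ 0.4941 -0.276 ]]
rail [[ 0.473  -0.3345]
 [ 0.6472 -0.3514]
 [ 0.6485 -0.3379]
 [ 0.4743 -0.321 ]]
```

View pics/f2.png

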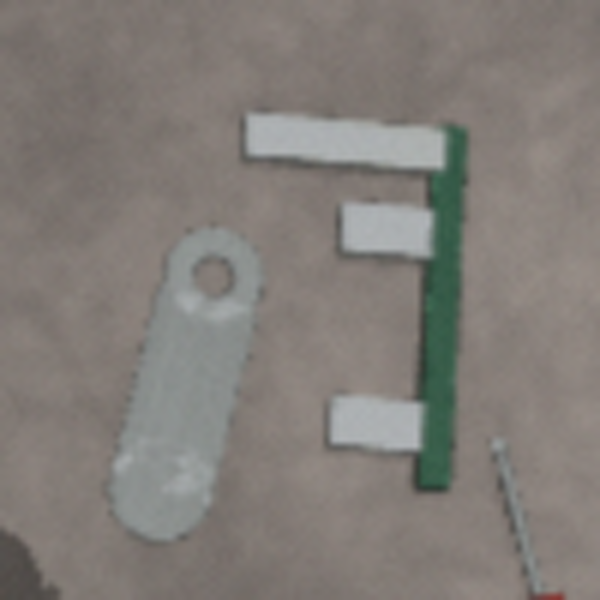

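```bash
cat >> h.py <<'E'
from scipy.spatial.transform import Rotation as R
def rot(q): return R.from_quat(np.r_[q[1:],q[0]])
def down(yaw,tilt=0):  # tool z down, tool y at yaw (deg)
    y=np.array([np.cos(np.radians(yaw)),np.sin(np.radians(yaw)),0]); z=np.array([0,0,-1.]); x=np.cross(y,z)
    return R.from_matrix(np.c_[x,y,z])
def rel(p0,R0,p,Rt): return np.r_[np.round(R0.inv().apply(np.array(p)-p0),4),np.round((R0.inv()*Rt).as_rotvec(degrees=True),1)]
def st(o=None):
    o=o or ctrl.get_obs(); return o['eef_pos'],rot(o['eef_rot'])
def u(a): return np.array([np.cos(np.radians(a)),np.sin(np.radians(a)),0])
H=np.array([.589,.189,0])
E
python3 - <<'E'
from h import *
np.set_printoptions(precision=4,suppress=True,linewidth=150)
p0,R0=st(); th=149.8
A=H+.085*u(th)-.037*u(th-90)
print('start',rel(p0,R0,[*A[:2],.33],down(th-90)),rel(p0,R0,[*A[:2],.218],down(th-90)), p0)
p,Rr=np.array([*A[:2],.218]),down(th-90)
for d in (0,10,20,30,36,39,41):
    q=H+.085*u(th-d)-.0185*u(th-d-90); print(d,rel(p,Rr,[*q[:2],.218],down(th-d-90)))
# blank refine by colour
c=cam('top'); hsv=cv2.cvtColor(c['img'],cv2.COLOR_RGB2HSV); f=c['img'].astype(int)
m=((f[...,0]-f[...,2])<6)&(hsv[...,2]>90); r=np.zeros_like(m); r[184:245,325:360]=m[184:245,325:360]
cs,hi=cv2.findContours(r.astype(np.uint8),cv2.RETR_CCOMP,cv2.CHAIN_APPROX_NONE)
for k,q in enumerate(cs):
    if cv2.contourArea(q)>12:
        w=onplane(c,q[:,0].astype(float),.008)[:,:2].astype(np.float32); print(len(q),hi[0][k][3],cv2.contourArea(q),cv2.minAreaRect(w),cv2.boxPoints(cv2.minAreaRect(w)).tolist())
E
```

```text
start [-0.4199 -0.2422 -0.1029 -0.1    -0.     13.7   ] [-0.4199 -0.242   0.0091 -0.1    -0.     13.7   ] [0.163  0.5511 0.2269]
0 [0.     0.0185 0.     0.     0.     0.    ]
10 [ 0.0019  0.0335  0.      0.      0.     10.    ]
20 [ 0.0012  0.0487  0.      0.      0.     20.    ]
30 [-0.0021  0.0635  0.      0.      0.     30.    ]
36 [-0.0054  0.072   0.      0.      0.     36.    ]
39 [-0.0073  0.0761  0.      0.      0.     39.    ]
41 [-0.0087  0.0788  0.      0.      0.     41.    ]
118 -1 810.0 ((0.5260158181190491, -0.21022552251815796), (0.051170043647289276, 0.16035690903663635), 73.55680847167969) [[0.4418743848800659, -0.21206846833229065], [0.5956728458404541, -0.257459819316864], [0.6101572513580322, -0.20838257670402527], [0.45635879039764404, -0.1629912257194519]]
19 0 38.5 ((0.578927218914032, -0.22625476121902466), (0.021006731316447258, 0.019274570047855377), 42.68299102783203) [[0.5646725296974182, -0.22629091143608093], [0.5777395367622375, -0.24045994877815247], [0.5931819081306458, -0.22621861100196838], [0.5801149010658264, -0.21204957365989685]]
```

The blank measures 51 x 160 mm and the hole sits 55 mm from its middle, so both agree with the given sizes. Next I move the closed gripper in beside the hook arm.

Emit:
{"api": "servo_tool", "payload": {"series": "1 0 0 -0.04 0 0 0;1 0 0 -0.08 0 0 0;1 -0.02 -0.01 -0.103 0 0 3;1 -0.05 -0.03 -0.103 0 0 6;1 -0.085 -0.05 -0.103 0 0 10;1 -0.12 -0.07 -0.103 0 0 13.7;1 -0.155 -0.09 -0.103 0 0 13.7;1 -0.19 -0.11 -0.103 0 0 13.7;1 -0.225 -0.13 -0.103 0 0 13.7;1 -0.26 -0.15 -0.103 0 0 13.7;1 -0.295 -0.17 -0.103 0 0 13.7;1 -0.33 -0.19 -0.103 0 0 13.7"}}

```text
time_s: 1.25
eef_pos: [0.4266, 0.2738, 0.3306]
eef_rot: [0.0, 0.26, 0.965, 0.0]
wrist_force: [0.3, 0.8, -0.1]
opening: -0.0
grasp_force: 0.0
```

Run:
```python
from h import *
p0,R0=st(); th=149.8
A=H+.085*u(th)-.037*u(th-90)
print(p0,rel(p0,R0,[*A[:2],.33],down(th-90)),rel(p0,R0,[*A[:2],.213],down(th-90)))
```

```text
[0.42664787 0.2738407  0.33064085] [-0.098  -0.0287  0.0006  0.      0.      0.    ] [-0.098  -0.0287  0.1176  0.      0.      0.    ]
```

Emit:
{"api": "servo_tool", "payload": {"series": "1 -0.03 -0.009 0 0 0 0;1 -0.06 -0.018 0 0 0 0;1 -0.085 -0.025 0 0 0 0;1 -0.098 -0.029 0 0 0 0;1 -0.098 -0.029 0.02 0 0 0;1 -0.098 -0.029 0.05 0 0 0;1 -0.098 -0.029 0.08 0 0 0;1 -0.098 -0.029 0.105 0 0 0;1 -0.098 -0.029 0.117 0 0 0;1 -0.098 -0.029 0.117 0 0 0"}}

```text
time_s: 2.08
eef_pos: [0.4935, 0.2013, 0.2103]
eef_rot: [-0.003, 0.26, 0.966, -0.001]
wrist_force: [0.0, -0.1, 0.4]
opening: 0.001
grasp_force: 0.0
```

Emit:
{"api": "servo_tool", "payload": {"series": "1 0 0.008 0 0 0 0;1 0 0.014 0 0 0 0;1 0 0.0185 0 0 0 0;1 0.001 0.023 0 0 0 3;1 0.001 0.028 0 0 0 6;1 0.002 0.0335 0 0 0 10;1 0.002 0.038 0 0 0 13;1 0.002 0.043 0 0 0 16;1 0.001 0.0487 0 0 0 20;1 0.001 0.053 0 0 0 23;1 -0.001 0.058 0 0 0 26;1 -0.002 0.0635 0 0 0 30"}}

```text
time_s: 3.08
eef_pos: [0.5307, 0.256, 0.2152]
eef_rot: [0.001, 0.502, 0.865, 0.001]
wrist_force: [0.7, 1.0, -0.3]
opening: -0.003
grasp_force: 0.0
```

Run:
```python
from h import *
p0,R0=st(); th=149.8
for d in (30,33,36,38,39,40,41):
    q=H+.085*u(th-d)-.0185*u(th-d-90); print(d,rel(p0,R0,[*q[:2],.213],down(th-d-90)))
```

```text
30 [-0.0021 -0.0012  0.0022  0.2     0.     -0.1   ]
33 [-1.3e-03  3.3e-03  2.2e-03  2.0e-01  0.0e+00  2.9e+00]
36 [-6.0e-04  7.8e-03  2.2e-03  2.0e-01  0.0e+00  5.9e+00]
38 [-3.00e-04  1.08e-02  2.20e-03  2.00e-01  0.00e+00  7.90e+00]
39 [-2.00e-04  1.23e-02  2.20e-03  2.00e-01  0.00e+00  8.90e+00]
40 [-2.00e-04  1.38e-02  2.30e-03  2.00e-01  0.00e+00  9.90e+00]
41 [-1.00e-04  1.53e-02  2.30e-03  2.00e-01  0.00e+00  1.09e+01]
```

Emit:
{"api": "servo_tool", "payload": {"series": "1 -0.001 0.002 0 0 0 2;1 -0.001 0.0045 0 0 0 4;1 -0.001 0.0065 0 0 0 5;1 0 0.008 0 0 0 6;1 0 0.0095 0 0 0 7;1 0 0.0105 0 0 0 8;1 0 0.011 0 0 0 8"}}

```text
time_s: 3.67
eef_pos: [0.5392, 0.2607, 0.2137]
eef_rot: [0.0, 0.561, 0.828, 0.0]
wrist_force: [0.1, -0.3, 0.3]
opening: -0.004
grasp_force: 0.0
```

```bash
cat > a.py <<'E'
from h import *
c=cam('top'); P=cloud(c); Z=P[...,2]; hsv=cv2.cvtColor(c['img'],cv2.COLOR_RGB2HSV)
yel=(hsv[...,0]>15)&(hsv[...,0]<32)&(hsv[...,1]>120)
m=np.zeros_like(yel); m[160:230,145:215]=(yel&(Z>.188)&(Z<.26))[160:230,145:215]
a=P[m]; a=a[np.hypot(*(a-H)[:,:2].T)>.03]; d=(a-H)[:,:2]; print('arm deg',len(a),np.degrees(np.arctan2(d[:,1],d[:,0])).round(0)[::5], np.degrees(np.median(np.arctan2(d[:,1],d[:,0]))),np.hypot(*d.T).max())
print(ctrl.get_obs()['wrist_force'])
E
python3 a.py
```

```text
arm deg 52 [145. 149. 146. 147. 150. 149. 151. 149. 151. 149. 149.] 149.42727510094167 0.10032088154191379
[ 0.27848504 -0.87656413  0.50273139]
```

Run:
```python
from h import *
a=cam('top');b=cam('scene')
x=cv2.resize(a['img'][140:290,120:260],None,fx=2.8,fy=2.8); y=cv2.resize(b['img'][180:330,260:400],None,fx=2.8,fy=2.8)
cv2.imwrite('pics/d3.png',np.hstack([x,y])[...,::-1])
```

```text
(no output)
```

View pics/d3.png

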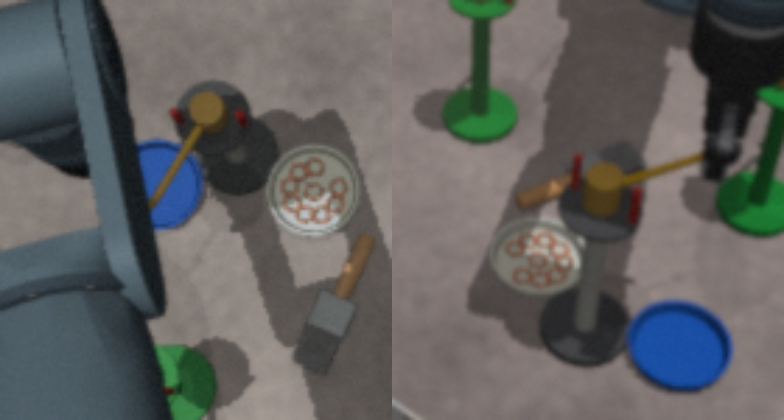

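```bash
cat >> h.py <<'E'
def proj(c,P):
    E=np.array(c['extrinsics']); q=(np.atleast_2d(P)-E[:3,3])@E[:3,:3]
    K=np.array([[c['f'],0,c['cx']],[0,c['f'],c['cy']],[0,0,1]])
    return cv2.projectPoints(q,np.zeros(3),np.zeros(3),K,np.array([c['k1'],0,0,0.]))[0][:,0]
E
python3 - <<'E'
from h import *
a=cam('top');b=cam('scene'); p,_=st()
for c,o in((a,(120,140)),(b,(260,180))):
    f=lambda q:((proj(c,q)-o)*2.8).round().tolist()
    print('hub',f(H+[0,0,.216]),'tcp,tip',f(p),f(p-[0,0,.025]))
    for g in (150,140,130,120,110): print(g,f(H+.095*u(g)+[0,0,.2]),f(H+.11*u(g)+[0,0,.249]))
E
```

```text
hub [[205.0, 108.0]] tcp,tip [[125.0, 164.0]] [[131.0, 169.0]]
150 [[155.0, 202.0]] [[134.0, 207.0]]
140 [[140.0, 192.0]] [[117.0, 195.0]]
130 [[127.0, 179.0]] [[101.0, 180.0]]
120 [[117.0, 165.0]] [[89.0, 162.0]]
110 [[109.0, 148.0]] [[80.0, 143.0]]
hub [[212.0, 173.0]] tcp,tip [[318.0, 178.0]] [[313.0, 198.0]]
150 [[307.0, 154.0]] [[331.0, 108.0]]
140 [[316.0, 167.0]] [[342.0, 123.0]]
130 [[323.0, 182.0]] [[350.0, 139.0]]
120 [[325.0, 196.0]] [[354.0, 156.0]]
110 [[325.0, 211.0]] [[354.0, 174.0]]
```

Run:
```python
from h import *
b=cam('scene'); save(b,'z4.png',(330,190,400,260),8)
P=cloud(b); p,_=st()
for v in range(226,256,2): print(v,[ (None if np.isnan(P[v,k,0]) else P[v,k].round(3).tolist()) for k in (368,372,376,380)])
```

```text
226 [[0.282, 0.147, 0.001], [0.56, 0.256, 0.284], [0.556, 0.263, 0.285], [0.583, 0.28, 0.316]]
228 [[0.289, 0.151, 0.0], [0.539, 0.25, 0.258], [0.583, 0.273, 0.306], [0.588, 0.283, 0.316]]
230 [[0.297, 0.155, -0.0], [0.559, 0.257, 0.271], [0.593, 0.277, 0.311], [0.59, 0.284, 0.313]]
232 [[0.304, 0.159, -0.001], [0.597, 0.271, 0.305], [0.599, 0.28, 0.311], [0.591, 0.286, 0.309]]
234 [[0.31, 0.163, -0.003], [0.592, 0.27, 0.294], [0.598, 0.28, 0.305], [0.594, 0.288, 0.307]]
236 [[0.517, 0.236, 0.205], [0.583, 0.268, 0.28], [0.585, 0.277, 0.287], [0.594, 0.288, 0.301]]
238 [[0.516, 0.237, 0.197], [0.548, 0.257, 0.238], [0.552, 0.268, 0.247], [0.561, 0.279, 0.262]]
240 [[0.333, 0.175, -0.003], [0.549, 0.259, 0.233], [0.552, 0.269, 0.241], [0.542, 0.275, 0.237]]
242 [[0.345, 0.18, 0.002], [0.557, 0.262, 0.235], [0.55, 0.269, 0.233], [0.321, 0.209, -0.001]]
244 [[0.352, 0.184, 0.001], [0.552, 0.262, 0.223], [0.552, 0.271, 0.23], [0.341, 0.216, 0.012]]
246 [[0.356, 0.186, -0.003], [0.349, 0.196, -0.003], [0.343, 0.207, -0.001], [0.347, 0.22, 0.011]]
248 [[0.365, 0.191, -0.001], [0.359, 0.201, -0.0], [0.351, 0.21, -0.001], [0.357, 0.224, 0.014]]
250 [[0.375, 0.195, 0.002], [0.363, 0.204, -0.003], [0.365, 0.216, 0.007], [0.361, 0.227, 0.01]]
252 [[0.379, 0.198, -0.002], [0.376, 0.209, 0.003], [0.372, 0.22, 0.007], [0.37, 0.231, 0.012]]
254 [[0.387, 0.202, 0.0], [0.377, 0.211, -0.003], [0.377, 0.223, 0.004], [0.377, 0.234, 0.012]]
```

View pics/z4.png

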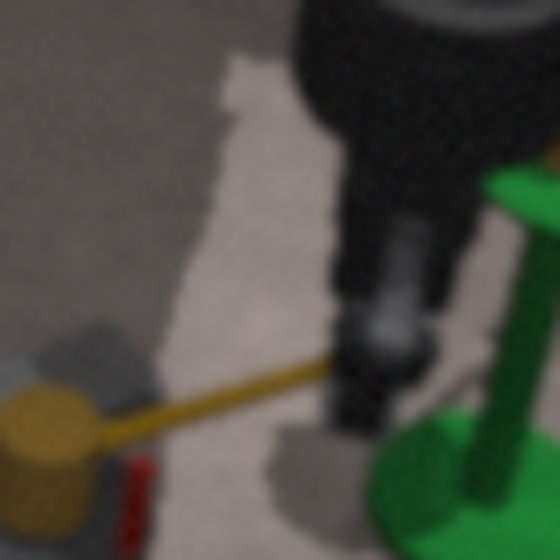

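The crop shows the shut finger tip ending only just below the yellow arm (crop 360,430), and the hook hasn't moved. The finger passed over the bar, so the tips sit about 20 mm higher than the nominal value. I'll go back and come in lower, at a smaller radius.

Run:
```python
from h import *
p0,R0=st(); th=149.5; A=H+.062*u(th)-.04*u(th-90)
for z in (.28,.19): print(p0,rel(p0,R0,[*A[:2],z],down(th-90)))
```

```text
[0.53893226 0.26046092 0.21345647] [ -0.0603  -0.0496  -0.0665  -0.      -0.     -37.7   ]
[0.53893226 0.26046092 0.21345647] [-6.03e-02 -4.96e-02  2.35e-02 -0.00e+00 -0.00e+00 -3.77e+01]
```

Emit:
{"api": "servo_tool", "payload": {"series": "1 0 0 -0.03 0 0 0;1 0 0 -0.06 0 0 0;1 0 0 -0.075 0 0 0;1 -0.01 -0.008 -0.075 0 0 -6;1 -0.02 -0.016 -0.075 0 0 -13;1 -0.03 -0.025 -0.075 0 0 -20;1 -0.04 -0.033 -0.075 0 0 -27;1 -0.05 -0.041 -0.075 0 0 -33;1 -0.06 -0.05 -0.075 0 0 -37.7;1 -0.06 -0.05 -0.04 0 0 -37.7;1 -0.06 -0.05 -0.01 0 0 -37.7;1 -0.06 -0.05 -0.005 0 0 -37.7"}}

```text
time_s: 4.97
eef_pos: [0.5117, 0.1854, 0.2134]
eef_rot: [-0.004, 0.263, 0.965, -0.002]
wrist_force: [-0.5, -0.8, -1.2]
opening: -0.0
grasp_force: 0.0
```

Emit:
{"api": "servo_tool", "payload": {"series": "1 0 0 0.012 0 0 0;1 0 0 0.024 0 0 0;1 0 0 0.0285 0 0 0;1 0 0 0.0285 0 0 0"}}

```text
time_s: 5.3
eef_pos: [0.5147, 0.1863, 0.1894]
eef_rot: [-0.0, 0.263, 0.965, -0.0]
wrist_force: [-0.4, 0.0, 0.0]
opening: -0.001
grasp_force: 0.0
```

Run:
```python
from h import *
a=cam('top');b=cam('scene'); p,_=st(); print(p)
print(proj(b,[p,p-[0,0,.025]]),proj(a,[p,p-[0,0,.025]]))
x=cv2.resize(a['img'][140:240,130:230],None,fx=4,fy=4); y=cv2.resize(b['img'][190:290,300:400],None,fx=4,fy=4)
cv2.imwrite('pics/d5.png',np.hstack([x,y])[...,::-1])
```

```text
[0.51546199 0.18643081 0.19080011]
[[349.3296606  231.00632642]
 [348.19305389 238.03983863]] [[195.63082731 208.86754937]
 [197.11759228 210.52201107]]
```

View pics/d5.png

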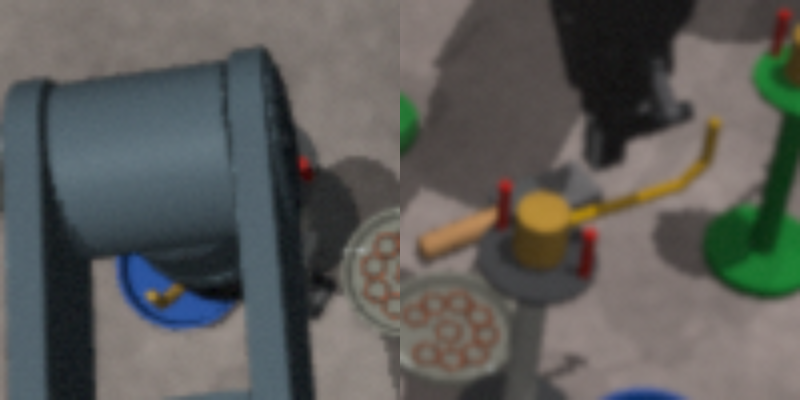

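The scene panel shows the fingertip at about pixel (351,231), roughly level with the TCP and on the robot side of the arm. I'll go 13 mm lower and push from there.

Run:
```python
from h import *
p0,R0=st(); th=149.5
for d in (0,10,20,30,35): 
    q=H+.065*u(th-d)-.0185*u(th-d-90); print(d,rel(p0,R0,[*q[:2],.178],down(th-d-90)))
```

```text
0 [0.0029 0.021  0.0128 0.     0.1    0.    ]
10 [5.20e-03 3.26e-02 1.28e-02 0.00e+00 0.00e+00 1.00e+01]
20 [5.30e-03 4.44e-02 1.28e-02 1.00e-01 0.00e+00 2.00e+01]
30 [3.50e-03 5.60e-02 1.28e-02 1.00e-01 0.00e+00 3.00e+01]
35 [1.80e-03 6.17e-02 1.28e-02 1.00e-01 0.00e+00 3.50e+01]
```

Emit:
{"api": "servo_tool", "payload": {"series": "1 0 0 0.007 0 0 0;1 0 0 0.013 0 0 0;1 0.001 0.005 0.013 0 0 0;1 0.002 0.01 0.013 0 0 0;1 0.003 0.015 0.013 0 0 0;1 0.003 0.021 0.013 0 0 0;1 0.004 0.025 0.013 0 0 3;1 0.005 0.029 0.013 0 0 7;1 0.005 0.033 0.013 0 0 10;1 0.005 0.037 0.013 0 0 14"}}

```text
time_s: 6.23
eef_pos: [0.5292, 0.2212, 0.1771]
eef_rot: [-0.0, 0.38, 0.925, -0.0]
wrist_force: [-3.0, -0.7, 0.6]
opening: -0.002
grasp_force: 1.1
```

```bash
cat > sc.py <<'E'
from h import *
# hook angle from the scene view: yellow arm pixels cast to z=.2 
c=cam('scene'); hsv=cv2.cvtColor(c['img'],cv2.COLOR_RGB2HSV); Z=cloud(c)
m=(hsv[...,0]>14)&(hsv[...,0]<32)&(hsv[...,1]>110)
q=Z[m]; d=q-H; r=np.hypot(d[:,0],d[:,1]); k=(r>.02)&(r<.13)&(q[:,2]>.185)&(q[:,2]<.26)
d,r=d[k],r[k]; a=np.degrees(np.arctan2(d[:,1],d[:,0]))
for lo in (.02,.04,.06,.08,.1): s=(r>lo)&(r<lo+.02); print(lo,s.sum(),np.median(a[s]) if s.any() else '')
print(ctrl.get_obs()['wrist_force'],st()[0])
E
python3 sc.py
```

```text
0.02 25 128.83010305611162
0.04 25 134.27185370331773
0.06 30 134.86451508046088
0.08 29 133.86209201204562
0.1 32 134.2457614705442
[-1.65978413  0.33009672  1.39788478] [0.52955837 0.22173541 0.17716495]
```

Run:
```python
from h import *
p0,R0=st(); th=134.3
for d in (0,6,12,18,22,24,26): 
    q=H+.065*u(th-d)-.0185*u(th-d-90); print(d,rel(p0,R0,[*q[:2],.177],down(th-d-90)))
```

```text
0 [ 0.0e+00  1.2e-03  2.0e-04 -0.0e+00 -0.0e+00  8.0e-01]
6 [ 1.5e-03  8.1e-03  2.0e-04 -0.0e+00 -0.0e+00  6.8e+00]
12 [ 2.30e-03  1.51e-02  2.00e-04 -0.00e+00 -0.00e+00  1.28e+01]
18 [ 2.30e-03  2.22e-02  2.00e-04 -0.00e+00 -0.00e+00  1.88e+01]
22 [ 1.90e-03  2.69e-02  2.00e-04 -0.00e+00 -0.00e+00  2.28e+01]
24 [ 1.50e-03  2.92e-02  2.00e-04 -0.00e+00 -0.00e+00  2.48e+01]
26 [ 1.10e-03  3.16e-02  2.00e-04 -0.00e+00 -0.00e+00  2.68e+01]
```

Emit:
{"api": "servo_tool", "payload": {"series": "1 0.0005 0.003 0 0 0 2;1 0.001 0.0055 0 0 0 4;1 0.0015 0.008 0 0 0 6.5;1 0.002 0.0115 0 0 0 9.5;1 0.0023 0.015 0 0 0 12.5;1 0.0023 0.018 0 0 0 15;1 0.0023 0.02 0 0 0 17;1 0.0023 0.022 0 0 0 18.5;1 0.002 0.0235 0 0 0 20;1 0.002 0.0247 0 0 0 21;1 0.002 0.0247 0 0 0 21"}}

```text
time_s: 7.2
eef_pos: [0.5452, 0.2402, 0.177]
eef_rot: [-0.0, 0.541, 0.841, 0.0]
wrist_force: [-0.3, -0.4, 0.5]
opening: -0.002
grasp_force: 0.5
```

```bash
python3 sc.py
```

```text
0.02 16 107.8741205826023
0.04 23 112.40192838000479
0.06 35 113.17967503203546
0.08 34 113.71561996984698
0.1 47 113.05552764650515
[-0.77973924 -0.12868749  0.01226642] [0.54526851 0.24002825 0.17697884]
```

Emit:
{"api": "servo_tool", "payload": {"series": "1 0 0.001 0 0 0 0;1 0 0.002 0 0 0 0;1 0 0.003 0 0 0 0;1 0 0.004 0 0 0 0;1 0 0.004 0 0 0 0"}}

```text
time_s: 7.67
eef_pos: [0.5489, 0.2414, 0.1769]
eef_rot: [-0.0, 0.541, 0.841, -0.0]
wrist_force: [-2.7, -0.5, -0.3]
opening: -0.0
grasp_force: 0.9
```

```bash
python3 sc.py
```

```text
0.02 16 103.54635472220022
0.04 25 107.86323711782771
0.06 36 110.17760589195429
0.08 32 109.92939540611158
0.1 48 109.5730252942188
[-2.03487158 -0.04631655 -0.41566278] [0.54894914 0.24135679 0.17693394]
```

Emit:
{"api": "servo_tool", "payload": {"series": "1 0 0.001 0 0 0 0;1 0 0.002 0 0 0 0;1 0 0.002 0 0 0 0"}}

```text
time_s: 7.97
eef_pos: [0.5502, 0.242, 0.1768]
eef_rot: [-0.0, 0.541, 0.841, -0.001]
wrist_force: [-5.4, -0.7, 1.5]
opening: 0.0
grasp_force: 2.4
```

Emit:
{"api": "servo_tool", "payload": {"series": "1 0 0.001 0 0 0 0;1 0 0.0015 0 0 0 0;1 0 0.0015 0 0 0 0"}}

```text
time_s: 8.22
eef_pos: [0.5504, 0.2421, 0.1768]
eef_rot: [-0.001, 0.541, 0.841, -0.002]
wrist_force: [-9.9, -2.0, 4.8]
opening: -0.004
grasp_force: 5.2
```

```bash
python3 sc.py
```

```text
0.02 17 103.82960229820927
0.04 26 106.71950998411283
0.06 35 108.76932859021287
0.08 30 108.41026400112807
0.1 50 108.11441066392015
[-9.98359089 -2.1553437   4.672961  ] [0.55038039 0.24207216 0.17671775]
```

The force jumped to 11 N with no further travel, so the hook is at its stop. I back off and head for the blank.

Emit:
{"api": "servo_tool", "payload": {"series": "-1 0 -0.01 0 0 0 0;-1 0 -0.025 0 0 0 0;-1 0 -0.035 0 0 0 0;-1 0 -0.035 -0.03 0 0 0;-1 0 -0.035 -0.07 0 0 0;-1 0 -0.035 -0.11 0 0 0;-1 0 -0.035 -0.15 0 0 0;-1 0 -0.035 -0.15 0 0 0"}}

```text
time_s: 8.93
eef_pos: [0.5245, 0.2289, 0.3376]
eef_rot: [0.006, 0.541, 0.841, 0.006]
wrist_force: [1.1, 0.0, 1.0]
opening: 0.999
grasp_force: 0.0
```

```bash
python3 sc.py
python3 - <<'E'
from h import *
p0,R0=st(); print(p0)
print(rel(p0,R0,[.5116,-.2059,.33],down(73.4)),ctrl.get_obs()['q'])
E
```

```text
0.02 17 103.32621927770656
0.04 24 107.4756156182722
0.06 25 108.03456970409493
0.08 29 108.76727494961862
0.1 52 108.43374505327463
[ 0.936625   -0.09413926 -0.99409714] [0.52341434 0.22866266 0.33343006]
[0.52341434 0.22866266 0.33343006]
[-3.905e-01 -1.910e-01  2.400e-03  6.000e-01  5.000e-01 -4.890e+01] [ 2.04392421e-01  9.54827569e-02  1.49088215e+00 -4.20584184e-04
  1.54268390e+00 -2.23164650e-01]
```

Emit:
{"api": "servo_tool", "payload": {"series": "-1 -0.033 -0.016 0 0 0 -4;-1 -0.065 -0.032 0 0 0 -8;-1 -0.098 -0.048 0 0 0 -12;-1 -0.13 -0.064 0 0 0 -16;-1 -0.163 -0.08 0 0 0 -20;-1 -0.195 -0.096 0 0 0 -24;-1 -0.228 -0.112 0 0 0 -29;-1 -0.26 -0.127 0 0 0 -33;-1 -0.293 -0.143 0 0 0 -37;-1 -0.325 -0.159 0 0 0 -41;-1 -0.358 -0.175 0 0 0 -45;-1 -0.39 -0.191 0 0 0 -49"}}

```text
time_s: 9.98
eef_pos: [0.5078, -0.208, 0.326]
eef_rot: [-0.0, 0.142, 0.99, -0.0]
wrist_force: [0.6, 0.8, -0.2]
opening: 1.002
grasp_force: 0.0
```

Run:
```python
from h import *
p0,R0=st(); print(p0,rel(p0,R0,[.5116,-.2059,.06],down(73.4)))
```

```text
[ 0.50777552 -0.20798804  0.32596333] [-0.0032  0.0032  0.266  -0.     -0.      0.3   ]
```

Emit:
{"api": "servo_tool", "payload": {"series": "-1 -0.003 0.003 0.03 0 0 0;-1 -0.003 0.003 0.07 0 0 0;-1 -0.003 0.003 0.11 0 0 0;-1 -0.003 0.003 0.15 0 0 0;-1 -0.003 0.003 0.19 0 0 0;-1 -0.003 0.003 0.22 0 0 0;-1 -0.003 0.003 0.245 0 0 0;-1 -0.003 0.003 0.255 0 0 0;-1 -0.003 0.003 0.255 0 0 0"}}

```text
time_s: 10.73
eef_pos: [0.5097, -0.2026, 0.0686]
eef_rot: [-0.003, 0.144, 0.99, 0.001]
wrist_force: [0.4, 0.8, -0.1]
opening: 1.003
grasp_force: 0.0
```

Run:
```python
from h import *
p0,R0=st(); print(p0,rel(p0,R0,[.5116,-.2059,.03],down(73.4)))
b=cam('scene'); print(proj(b,[p0,p0-[0,0,.025]]))
save(b,'g6.png',(160,150,280,250),6)
P=cloud(b);  np.set_printoptions(precision=3,suppress=True)
m=(np.abs(P[...,0]-.52)<.08)&(np.abs(P[...,1]+.2)<.08)&(P[...,2]>.018)
q=P[m]; print(np.percentile(q[:,2],[0,1,2,5,10]),q[q[:,2]<np.percentile(q[:,2],3)])
```

```text
[ 0.50974051 -0.2025941   0.0685951 ] [-0.0029 -0.0027  0.0386  0.1    -0.3     0.1   ]
[[236.0373452  204.65155993]
 [236.63503108 210.58685991]]
[0.019 0.1   0.111 0.144 0.176] [[ 0.5   -0.247  0.124]
 [ 0.499 -0.244  0.124]
 [ 0.496 -0.243  0.123]
 [ 0.509 -0.247  0.125]
 [ 0.507 -0.245  0.125]
 [ 0.501 -0.246  0.121]
 [ 0.498 -0.245  0.119]
 [ 0.496 -0.243  0.119]
 [ 0.492 -0.243  0.116]
 [ 0.508 -0.248  0.12 ]
 [ 0.505 -0.248  0.118]
 [ 0.504 -0.244  0.12 ]
 [ 0.501 -0.243  0.118]
 [ 0.499 -0.241  0.118]
 [ 0.495 -0.24   0.116]
 [ 0.489 -0.242  0.111]
 [ 0.507 -0.25   0.115]
 [ 0.507 -0.246  0.116]
 [ 0.502 -0.246  0.113]
 [ 0.499 -0.245  0.112]
 [ 0.497 -0.242  0.112]
 [ 0.492 -0.244  0.108]
 [ 0.491 -0.241  0.109]
 [ 0.51  -0.247  0.114]
 [ 0.507 -0.247  0.112]
 [ 0.504 -0.245  0.111]
 [ 0.503 -0.241  0.113]
 [ 0.496 -0.245  0.106]
 [ 0.495 -0.241  0.107]
 [ 0.492 -0.24   0.106]
 [ 0.508 -0.25   0.107]
 [ 0.508 -0.246  0.109]
 [ 0.505 -0.244  0.108]
 [ 0.5   -0.245  0.104]
 [ 0.496 -0.245  0.102]
 [ 0.496 -0.24   0.104]
 [ 0.492 -0.24   0.102]
 [ 0.488 -0.24   0.099]
 [ 0.508 
[... 1307 characters left out ...]
02]
 [ 0.504 -0.279  0.019]
 [ 0.533 -0.163  0.101]
 [ 0.532 -0.16   0.101]
 [ 0.532 -0.156  0.103]
 [ 0.533 -0.15   0.108]
 [ 0.53  -0.15   0.105]
 [ 0.526 -0.149  0.103]
 [ 0.524 -0.147  0.103]
 [ 0.52  -0.147  0.1  ]
 [ 0.534 -0.162  0.098]
 [ 0.533 -0.159  0.099]
 [ 0.534 -0.154  0.102]
 [ 0.535 -0.15   0.105]
 [ 0.53  -0.15   0.102]
 [ 0.525 -0.151  0.097]
 [ 0.525 -0.147  0.099]
 [ 0.521 -0.146  0.097]
 [ 0.533 -0.164  0.092]
 [ 0.533 -0.16   0.094]
 [ 0.531 -0.158  0.094]
 [ 0.533 -0.151  0.099]
 [ 0.53  -0.15   0.097]
 [ 0.527 -0.149  0.096]
 [ 0.524 -0.147  0.095]
 [ 0.537 -0.156  0.096]
 [ 0.533 -0.156  0.092]
 [ 0.532 -0.153  0.093]
 [ 0.532 -0.148  0.096]
 [ 0.532 -0.157  0.087]]
```

View pics/g6.png

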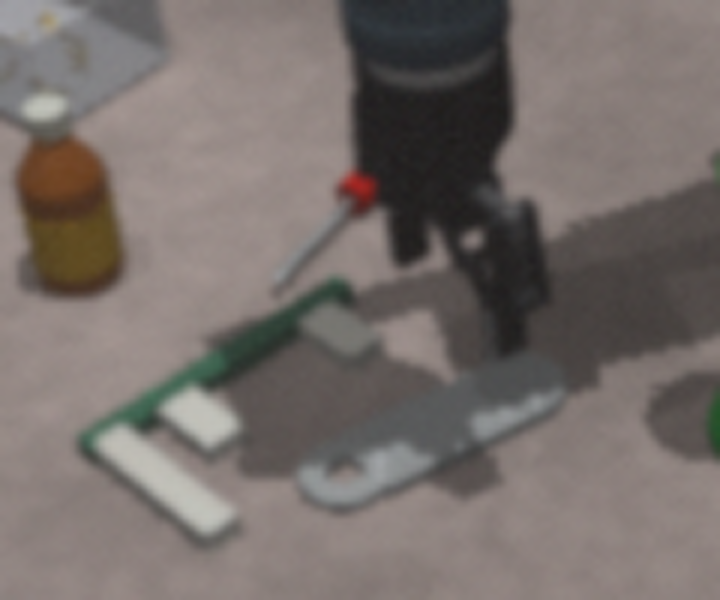

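The crop shows the open gripper straddling the blank's rear half. The tips are about 15 mm above the TCP level, so they are clearly higher than nominal. I'll descend with force checks.

Emit:
{"api": "servo_tool", "payload": {"series": "-1 -0.003 -0.003 0.015 0 0 0;-1 -0.003 -0.003 0.03 0 0 0;-1 -0.003 -0.003 0.045 0 0 0;-1 -0.003 -0.003 0.055 0 0 0;-1 -0.003 -0.003 0.06 0 0 0;-1 -0.003 -0.003 0.06 0 0 0"}}

```text
time_s: 11.28
eef_pos: [0.5141, -0.2076, 0.0121]
eef_rot: [0.0, 0.143, 0.99, -0.0]
wrist_force: [0.2, 0.1, 0.3]
opening: 1.0
grasp_force: 0.0
```

Emit:
{"api": "servo_tool", "payload": {"series": "-1 0 0 0.003 0 0 0;-1 0 0 0.006 0 0 0;-1 0 0 0.006 0 0 0"}}

```text
time_s: 11.53
eef_pos: [0.5142, -0.2077, 0.0063]
eef_rot: [0.0, 0.143, 0.99, -0.0]
wrist_force: [-0.2, 0.2, 0.0]
opening: 0.998
grasp_force: 0.0
```

Emit:
{"api": "servo_tool", "payload": {"series": "-1 0 0 0.002 0 0 0;-1 0 0 0.004 0 0 0;-1 0 0 0.004 0 0 0"}}

```text
time_s: 11.78
eef_pos: [0.5138, -0.2074, 0.0018]
eef_rot: [-0.0, 0.143, 0.99, 0.0]
wrist_force: [0.4, -0.2, -0.4]
opening: 0.999
grasp_force: 0.0
```

Emit:
{"api": "servo_tool", "payload": {"series": "-1 0 0 0.002 0 0 0;-1 0 0 0.004 0 0 0;-1 0 0 0.006 0 0 0;-1 0 0 0.006 0 0 0"}}

```text
time_s: 12.12
eef_pos: [0.5136, -0.2073, -0.0045]
eef_rot: [-0.0, 0.143, 0.99, 0.0]
wrist_force: [-0.1, 0.5, 0.2]
opening: 1.0
grasp_force: 0.0
```

```bash
cat > tip.py <<'E'
from h import *
b=cam('scene'); P=cloud(b); p,_=st(); im=b['img'].astype(int)
dark=(im.max(2)<45)&(np.abs(P[...,0]-p[0])<.09)&(np.abs(P[...,1]-p[1])<.09)&(P[...,2]>.006)
q=P[dark]; 
for s,n in ((q[:,1]<p[1],'-y'),(q[:,1]>p[1],'+y')):
    k=q[s]; print(n,len(k),np.sort(k[:,2])[:6].round(3),k[np.argsort(k[:,2])[:8]].mean(0).round(3))
print(p,ctrl.get_obs()['wrist_force'])
E
python3 tip.py
```

```text
-y 107 [0.015 0.018 0.021 0.024 0.024 0.024] [ 0.502 -0.247  0.022]
+y 681 [0.008 0.024 0.029 0.029 0.03  0.033] [ 0.527 -0.16   0.028]
[ 0.51373644 -0.20735937 -0.00437028] [ 0.15830504 -0.10794112  0.38645213]
```

Emit:
{"api": "servo_tool", "payload": {"series": "-0.45 0 0 0 0 0 0;-0.45 0 0 0 0 0 0;-0.45 0 0 0 0 0 0;-0.45 0 0 0.002 0 0 0;-0.45 0 0 0.004 0 0 0;-0.45 0 0 0.004 0 0 0"}}

```text
time_s: 12.67
eef_pos: [0.5137, -0.2073, -0.0085]
eef_rot: [-0.0, 0.143, 0.99, 0.0]
wrist_force: [-0.3, -0.5, -0.4]
opening: 0.725
grasp_force: 0.0
```

Emit:
{"api": "servo_tool", "payload": {"series": "-0.45 0 0 0.0015 0 0 0;-0.45 0 0 0.003 0 0 0;-0.45 0 0 0.003 0 0 0"}}

```text
time_s: 12.92
eef_pos: [0.514, -0.2075, -0.0094]
eef_rot: [-0.0, 0.143, 0.99, 0.0]
wrist_force: [-6.7, 3.6, 18.4]
opening: 0.723
grasp_force: 9.2
```

```bash
python3 tip.py
```

```text
-y 113 [0.007 0.008 0.009 0.01  0.011 0.011] [ 0.503 -0.236  0.01 ]
+y 646 [0.012 0.014 0.016 0.019 0.019 0.021] [ 0.53  -0.165  0.018]
[ 0.51399876 -0.2075502  -0.00937884] [-7.22138999  3.73313983 17.00961771]
```

Run:
```python
from h import *
o=ctrl.get_obs(); print(o['torque'],o['wrist_force'])
b=cam('scene'); a=cam('top')
x=cv2.resize(b['img'][175:245,195:265],None,fx=5.7,fy=5.7,interpolation=cv2.INTER_CUBIC); y=cv2.resize(a['img'][180:250,320:390],None,fx=5.7,fy=5.7,interpolation=cv2.INTER_CUBIC)
im=np.hstack([x,y]); im=np.clip(im.astype(float)*1.6,0,255).astype(np.uint8)
cv2.imwrite('pics/g7.png',im[...,::-1])
```

```text
[ 0.59705629  1.13480927 -0.00228307] [-7.22138999  3.73313983 17.00961771]
```

View pics/g7.png

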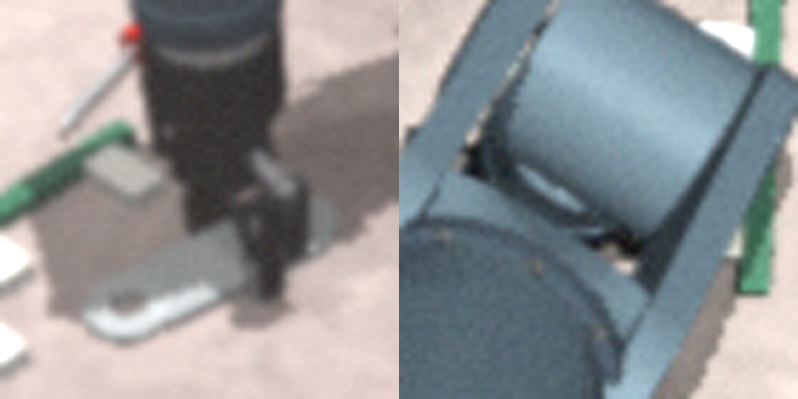

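Both fingertips touch the table evenly, since the torque fits zero offset, and they straddle the blank. I raise slightly and close.

Emit:
{"api": "servo_tool", "payload": {"series": "-0.45 0 0 -0.004 0 0 0;-0.45 0 0 -0.007 0 0 0;-0.2 0 0 -0.007 0 0 0;0 0 0 -0.007 0 0 0;0.3 0 0 -0.007 0 0 0;0.3 0 0 -0.007 0 0 0;0.3 0 0 -0.007 0 0 0;0.3 0 0 -0.007 0 0 0"}}

```text
time_s: 13.73
eef_pos: [0.5145, -0.2079, -0.003]
eef_rot: [0.0, 0.143, 0.99, -0.0]
wrist_force: [-3.0, 0.8, 10.0]
opening: 0.557
grasp_force: 60.5
```

```bash
cat > bl.py <<'E'
from h import *
c=cam('scene'); P=cloud(c); f=c['img'].astype(int)
m=(np.abs(P[...,2]-.008)<.02)&((f[...,0]-f[...,2])<8)&(f.max(2)>55)&(P[...,0]>.42)&(P[...,0]<.65)&(P[...,1]>-.30)&(P[...,1]<-.12)
cs,hi=cv2.findContours(m.astype(np.uint8),cv2.RETR_CCOMP,cv2.CHAIN_APPROX_NONE)
for k,q in enumerate(cs):
    if cv2.contourArea(q)>10:
        w=onplane(c,q[:,0].astype(float),.008)[:,:2].astype(np.float32); r=cv2.minAreaRect(w); print('hole' if hi[0][k][3]>=0 else 'out',cv2.contourArea(q),np.round(np.r_[r[0],r[1],r[2]],4).tolist())
E
python3 bl.py;python3 -c "
from h import *
p,_=st();print(p,ctrl.get_obs()['wrist_force'])"
```

```text
out 19.0 [0.6027, -0.2952, 0.0169, 0.025, 89.0837]
out 42.5 [0.5046, -0.2912, 0.0361, 0.029, 75.6057]
out 440.0 [0.5171, -0.2103, 0.0841, 0.1839, 85.1677]
[ 0.51451787 -0.20792874 -0.00299245] [-3.03197349  1.1811056  10.89987711]
```

```bash
cat >> h.py <<'E'
FX=np.array([.9942,-.1077,0]); FY=np.array([.1077,.9942,0]); FO=.580*FX-.1955*FY
E
python3 - <<'E'
from h import *
p0,R0=st()
for dx,dy in ((-.006,.02),(-.006,.006),(-.006,-.001),(.001,-.001)):
    q=FO+(dx-.0117)*FX+dy*FY; print(rel(p0,R0,[q[0],q[1],p0[2]+.0025],down(83.8)))
E
```

```text
[-3.23e-02 -1.87e-02 -2.50e-03 -0.00e+00  1.00e-01 -1.03e+01]
[-3.48e-02 -3.25e-02 -2.50e-03 -0.00e+00  1.00e-01 -1.03e+01]
[-3.60e-02 -3.94e-02 -2.50e-03 -0.00e+00  1.00e-01 -1.03e+01]
[-4.29e-02 -3.81e-02 -2.40e-03 -0.00e+00  1.00e-01 -1.03e+01]
```

Emit:
{"api": "servo_tool", "payload": {"series": "0.3 0 0 -0.002 0 0 0;0.3 0 0 -0.003 0 0 0;0.3 -0.005 -0.003 -0.003 0 0 -2;0.3 -0.01 -0.006 -0.003 0 0 -4;0.3 -0.016 -0.009 -0.003 0 0 -6;0.3 -0.022 -0.012 -0.003 0 0 -8;0.3 -0.028 -0.015 -0.003 0 0 -10.3;0.3 -0.032 -0.0187 -0.003 0 0 -10.3;0.3 -0.033 -0.024 -0.003 0 0 -10.3;0.3 -0.034 -0.029 -0.003 0 0 -10.3;0.3 -0.0348 -0.0325 -0.003 0 0 -10.3;0.3 -0.0348 -0.0325 -0.003 0 0 -10.3"}}

```text
time_s: 14.78
eef_pos: [0.5378, -0.2494, -0.0011]
eef_rot: [-0.0, 0.055, 0.999, -0.0]
wrist_force: [-1.3, 0.2, -2.2]
opening: 0.556
grasp_force: 61.9
```

Run:
```python
from h import *
b=cam('scene'); p,r=st(); print(p, r.as_matrix()[:,1])
x=cv2.resize(b['img'][180:250,160:260],None,fx=7,fy=7,interpolation=cv2.INTER_CUBIC); x=np.clip(x.astype(float)*1.5,0,255).astype(np.uint8)
cv2.imwrite('pics/g8.png',x[...,::-1])
```

```text
[ 0.53777429 -0.2489706  -0.00112347] [1.08988873e-01 9.94042965e-01 9.85366053e-05]
```

View pics/g8.png

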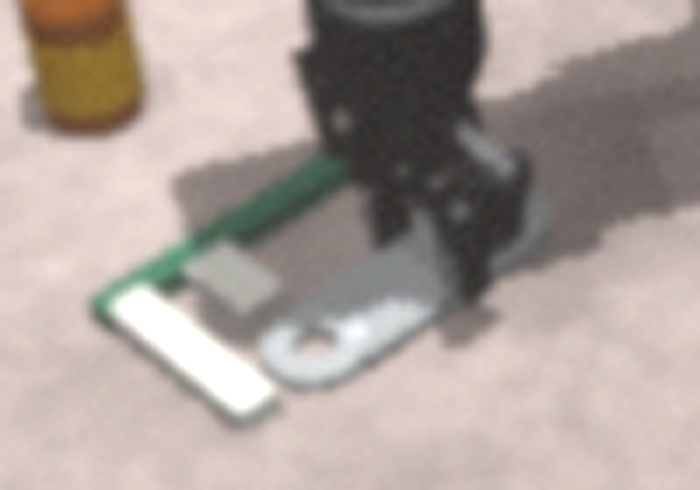

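The crop shows the blank gripped and parallel to the fence, with its hole end a few mm from the end stop and pads. Next I push gently onto the pads.

Emit:
{"api": "servo_tool", "payload": {"series": "0.3 0 -0.002 0 0 0 0;0.3 0 -0.004 0 0 0 0;0.3 0 -0.005 0 0 0 0;0.3 0 -0.006 0 0 0 0;0.3 0 -0.006 0 0 0 0"}}

```text
time_s: 15.25
eef_pos: [0.5375, -0.2547, -0.001]
eef_rot: [0.0, 0.054, 0.999, -0.0]
wrist_force: [0.3, -0.2, -1.9]
opening: 0.555
grasp_force: 61.9
```

Emit:
{"api": "servo_tool", "payload": {"series": "0.3 0 -0.001 0 0 0 0;0.3 0 -0.002 0 0 0 0;0.3 0 -0.002 0 0 0 0"}}

```text
time_s: 15.5
eef_pos: [0.5373, -0.2567, -0.001]
eef_rot: [0.0, 0.054, 0.999, -0.0]
wrist_force: [0.2, 0.9, -2.9]
opening: 0.556
grasp_force: 61.9
```

Emit:
{"api": "servo_tool", "payload": {"series": "0.3 0 -0.001 0 0 0 0;0.3 0 -0.002 0 0 0 0;0.3 0 -0.002 0 0 0 0"}}

```text
time_s: 15.75
eef_pos: [0.537, -0.2581, -0.0011]
eef_rot: [-0.0, 0.054, 0.999, 0.0]
wrist_force: [1.0, 1.9, -2.1]
opening: 0.56
grasp_force: 62.0
```

Emit:
{"api": "servo_tool", "payload": {"series": "0.3 0 -0.001 0 0 0 0;0.3 0 -0.002 0 0 0 0;0.3 0 -0.002 0 0 0 0"}}

```text
time_s: 16.0
eef_pos: [0.5367, -0.2587, -0.0014]
eef_rot: [-0.0, 0.053, 0.999, 0.001]
wrist_force: [2.0, 7.1, -1.8]
opening: 0.558
grasp_force: 62.1
```

Emit:
{"api": "servo_tool", "payload": {"series": "0.3 -0.002 0 0 0 0 0;0.3 -0.004 0 0 0 0 0;0.3 -0.005 0 0 0 0 0;0.3 -0.005 0 0 0 0 0"}}

```text
time_s: 16.33
eef_pos: [0.5404, -0.2589, -0.0021]
eef_rot: [-0.002, 0.053, 0.999, 0.002]
wrist_force: [-2.8, 6.8, -2.0]
opening: 0.556
grasp_force: 62.0
```

Emit:
{"api": "servo_tool", "payload": {"series": "0.3 -0.001 0 0 0 0 0;0.3 -0.002 0 0 0 0 0;0.3 -0.002 0 0 0 0 0"}}

```text
time_s: 16.58
eef_pos: [0.5422, -0.2591, -0.0022]
eef_rot: [-0.002, 0.054, 0.999, 0.002]
wrist_force: [-3.4, 5.9, -2.5]
opening: 0.556
grasp_force: 62.0
```

Emit:
{"api": "servo_tool", "payload": {"series": "0.3 -0.001 0 0 0 0 0;0.3 -0.002 0 0 0 0 0;0.3 -0.002 0 0 0 0 0"}}

```text
time_s: 16.83
eef_pos: [0.5441, -0.2592, -0.0022]
eef_rot: [-0.002, 0.054, 0.999, 0.002]
wrist_force: [-1.9, 6.1, -2.4]
opening: 0.558
grasp_force: 62.0
```

Emit:
{"api": "servo_tool", "payload": {"series": "0.3 -0.001 0 0 0 0 0;0.3 -0.002 0 0 0 0 0;0.3 -0.002 0 0 0 0 0"}}

```text
time_s: 17.08
eef_pos: [0.5446, -0.2593, -0.0027]
eef_rot: [-0.004, 0.053, 0.999, 0.002]
wrist_force: [-7.3, 6.3, -0.8]
opening: 0.555
grasp_force: 62.2
```

Emit:
{"api": "servo_tool", "payload": {"series": "0.3 -0.001 0 0 0 0 0;0.3 -0.002 0 0 0 0 0;0.3 -0.002 0 0 0 0 0"}}

```text
time_s: 17.33
eef_pos: [0.5446, -0.2592, -0.0029]
eef_rot: [-0.006, 0.053, 0.999, 0.003]
wrist_force: [-14.5, 6.3, 5.6]
opening: 0.561
grasp_force: 62.8
```

```bash
python3 bl.py
```

```text
out 452.0 [0.5566, -0.2637, 0.0799, 0.1783, 78.6935]
hole 16.5 [0.6148, -0.2632, 0.0175, 0.0168, 77.266]
```

Both contacts are felt: about 6 N on the pads and 14 N on the end stop. I relax, open slightly so the blank lies free, and check its pose.

Emit:
{"api": "servo_tool", "payload": {"series": "0.3 0.002 0.001 0 0 0 0;0.3 0.003 0.0015 0 0 0 0;-0.1 0.003 0.0015 0 0 0 0;-0.4 0.003 0.0015 0 0 0 0;-0.4 0.003 0.0015 0 0 0 0;-0.4 0.003 0.0015 0 0 0 0;-0.4 0.003 0.0015 0 0 0 0"}}

```text
time_s: 17.97
eef_pos: [0.5478, -0.2608, -0.0003]
eef_rot: [0.001, 0.054, 0.999, -0.001]
wrist_force: [0.8, -1.0, -0.2]
opening: 0.702
grasp_force: 0.0
```

```bash
python3 - <<'E'
from h import *
b=cam('scene'); p,r=st(); print(p, r.as_matrix()[:,1],ctrl.get_obs()['wrist_force'])
x=cv2.resize(b['img'][180:250,160:260],None,fx=7,fy=7,interpolation=cv2.INTER_CUBIC); x=np.clip(x.astype(float)*1.3,0,255).astype(np.uint8)
cv2.imwrite('pics/g9.png',x[...,::-1])
E
python3 bl.py
```

```text
[ 5.47624481e-01 -2.60672808e-01 -3.93115012e-04] [ 1.07970676e-01  9.94153686e-01 -8.83593591e-04] [-0.62792936 -1.02079703 -0.23763538]
out 400.0 [0.5861, -0.2732, 0.0898, 0.1167, 78.761]
hole 16.5 [0.614, -0.2611, 0.0213, 0.0144, 77.6529]
out 60.0 [0.4942, -0.2287, 0.0732, 0.0405, 29.3793]
```

View pics/g9.png

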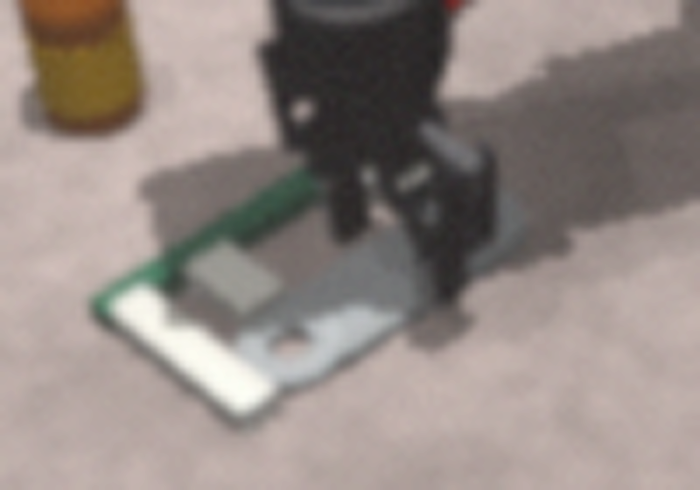

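The blank lies flat against both pads and the end stop; in the crop its hole is at (292,342). I regrip a bit farther back and lift.

Emit:
{"api": "servo_tool", "payload": {"series": "-0.4 0.004 0.001 0 0 0 0;-0.4 0.008 0.001 0 0 0 0;-0.4 0.011 0.001 0.001 0 0 0;-0.4 0.011 0.001 0.001 0 0 0;0 0.011 0.001 0.001 0 0 0;0.3 0.011 0.001 0.001 0 0 0;0.3 0.011 0.001 0.001 0 0 0;0.3 0.011 0.001 0.001 0 0 0;0.3 0.011 0.001 0.001 0 0 0"}}

```text
time_s: 18.82
eef_pos: [0.5359, -0.258, -0.0015]
eef_rot: [-0.0, 0.054, 0.999, 0.0]
wrist_force: [-4.5, 0.8, 5.8]
opening: 0.553
grasp_force: 60.6
```

Emit:
{"api": "servo_tool", "payload": {"series": "0.3 0 0 -0.005 0 0 0;0.3 0 0 -0.015 0 0 0;0.3 0 0 -0.03 0 0 0;0.3 0 0 -0.05 0 0 0;0.3 0 0 -0.08 0 0 0;0.3 0 0 -0.115 0 0 0;0.3 0 0 -0.15 0 0 0;0.3 0 0 -0.185 0 0 0;0.3 0 0 -0.22 0 0 0;0.3 0 0 -0.25 0 0 0;0.3 0 0 -0.27 0 0 0;0.3 0 0 -0.28 0 0 0"}}

```text
time_s: 19.82
eef_pos: [0.5373, -0.2586, 0.2828]
eef_rot: [0.003, 0.054, 0.999, -0.002]
wrist_force: [0.7, -1.4, -1.9]
opening: 0.55
grasp_force: 62.1
```

```bash
cat > hk.py <<'E'
from h import *
np.set_printoptions(precision=4,suppress=True)
# prong tip and hub: top view rays on known heights
c=cam('top'); hsv=cv2.cvtColor(c['img'],cv2.COLOR_RGB2HSV); P=cloud(c)
m=(hsv[...,0]>12)&(hsv[...,0]<34)&(hsv[...,1]>110)
q=P[...,:2]-H[:2]; k=m&(np.hypot(q[...,0],q[...,1])<.14)&(P[...,2]>.18)
v,u_=np.nonzero(k); W=P[k]; print(len(W),W[:,2].max())
r=np.hypot(*(W[:,:2]-H[:2]).T)
for n,s,z in(('hub',(r<.022)&(W[:,2]>.208),.216),('arm',(r>.03)&(r<.09)&(W[:,2]<.21),.203),('tip',(W[:,2]>.235),.249)):
    w=onplane(c,np.c_[u_,v][s],z); print(n,s.sum(),w.mean(0)); 
    if n=='arm': l=cv2.fitLine(w[:,:2].astype(np.float32),cv2.DIST_HUBER,0,.01,.01).ravel(); print('dir deg',np.degrees(np.arctan2(l[1],l[0])),l[2:])
E
python3 hk.py; python3 sc.py
python3 - <<'E'
from h import *
o=ctrl.get_obs(); print(o['q'],st()[0],st()[1].as_matrix())
c=cam('scene'); P=cloud(c); f=c['img'].astype(int); p=st()[0]
m=(np.abs(P[...,2]-p[2]-.01)<.02)&(f.max(2)>60)&(np.hypot(P[...,0]-p[0],P[...,1]-p[1])<.16)
m[:, :]&=P[...,0]>p[0]+.01
cs,hi=cv2.findContours(m.astype(np.uint8),cv2.RETR_CCOMP,cv2.CHAIN_APPROX_NONE)
print(np.nanmedian(P[m][:,2]),P[m].max(0),m.sum())
for k,q in enumerate(cs):
    if cv2.contourArea(q)>8: 
        w=P[q[:,0,1],q[:,0,0]]; print(hi[0][k][3],cv2.contourArea(q),np.nanmedian(w,0),onplane(c,q[:,0].astype(float),p[2]+.01).mean(0))
E
```

```text
266 0.25321821846089776
hub 124 [0.5889 0.1886 0.216 ]
arm 67 [0.5683 0.2448 0.203 ]
dir deg -68.89737 [0.5683 0.2448]
tip 10 [0.549 0.29  0.249]
0.02 18 104.07627375424664
0.04 24 107.31961620591358
0.06 25 108.20155410956565
0.08 29 108.61436362433513
0.1 49 108.31382363563111
[-0.16979568  0.88324501 -2.13967492] [ 0.53691854 -0.25839539  0.28046479]
[-6.47585200e-01  1.84835379e-01  1.49498514e+00  6.63897511e-05
  1.45737451e+00 -2.11042271e+00] [ 0.53691854 -0.25839539  0.28046479] [[-0.99417056  0.10776046  0.00354708]
 [ 0.1077516   0.99417445 -0.0026003 ]
 [-0.00380662 -0.00220294 -0.99999033]]
0.2896443860459408 [ 0.63764318 -0.22798651  0.30744406] 406
-1 375.0 [ 0.58298879 -0.25223462  0.28883369] [ 0.58567018 -0.25896455  0.28809135]
0 13.5 [ 0.61483319 -0.26318141  0.28840432] [ 0.61583022 -0.26257516  0.28809135]
```

The blank is lifted level, with hole at about (.6155,-.2628,.288). The hook is at about 111° with its tip near (.551,.291). Next I carry the blank over.

Run:
```python
from h import *
np.set_printoptions(precision=4,suppress=True)
p0,R0=st(); g=[.5243,.3632]
print(rel(p0,R0,[*g,.31],down(21)))
```

```text
[ 0.0787  0.6161 -0.0322  0.      0.     62.8   ]
```

Emit:
{"api": "servo_tool", "payload": {"series": "0.3 0 0.01 -0.02 0 0 0;0.3 0.004 0.03 -0.03 0 0 3;0.3 0.008 0.06 -0.03 0 0 6;0.3 0.012 0.09 -0.03 0 0 9;0.3 0.016 0.12 -0.03 0 0 12;0.3 0.02 0.15 -0.03 0 0 15;0.3 0.024 0.18 -0.03 0 0 18;0.3 0.028 0.21 -0.03 0 0 21;0.3 0.032 0.24 -0.03 0 0 24;0.3 0.036 0.27 -0.03 0 0 27;0.3 0.039 0.295 -0.03 0 0 30;0.3 0.04 0.3 -0.03 0 0 30"}}

```text
time_s: 20.97
eef_pos: [0.5271, 0.0485, 0.3053]
eef_rot: [-0.003, 0.31, 0.951, 0.0]
wrist_force: [0.5, -0.4, -3.0]
opening: 0.551
grasp_force: 62.4
```

Run:
```python
from h import *
np.set_printoptions(precision=4,suppress=True)
p0,R0=st(); g=[.5243,.3632]; print(p0,rel(p0,R0,[*g,.31],down(21)))
```

```text
[0.5271 0.0485 0.3053] [ 0.1879  0.2525 -0.004  -0.1    -0.3    32.9   ]
```

Emit:
{"api": "servo_tool", "payload": {"series": "0.3 0.01 0.013 0 0 0 2;0.3 0.03 0.04 0 0 0 5;0.3 0.05 0.067 0 0 0 9;0.3 0.07 0.094 0 0 0 12;0.3 0.09 0.121 0 0 0 16;0.3 0.11 0.148 0 0 0 19;0.3 0.13 0.175 0 0 0 23;0.3 0.15 0.202 0 0 0 26;0.3 0.17 0.228 0 0 0 30;0.3 0.182 0.245 0 0 0 32.9;0.3 0.188 0.2525 0 0 0 32.9;0.3 0.188 0.2525 0 0 0 32.9"}}

```text
time_s: 21.97
eef_pos: [0.5251, 0.3606, 0.3054]
eef_rot: [-0.001, 0.565, 0.825, -0.002]
wrist_force: [0.2, -0.1, -2.0]
opening: 0.546
grasp_force: 62.4
```

```bash
cat > hv.py <<'E'
from h import *
np.set_printoptions(precision=4,suppress=True)
p,R_=st(); zt=p[2]+.008
print('tcp',p,ctrl.get_obs()['q'])
hn=p+R_.apply([-.0768,0,0])
for n in('scene','top'):
    c=cam(n); f=c['img'].astype(int); hsv=cv2.cvtColor(c['img'],cv2.COLOR_RGB2HSV)
    pc=proj(c,[[hn[0],hn[1],zt]])[0]; print(n,'pred hole px',pc)
    P=cloud(c); m=(np.abs(P[...,2]-zt)<.015)&(f.max(2)>50)&(np.hypot(P[...,0]-hn[0],P[...,1]-hn[1])<.055)
    cs,hi=cv2.findContours(m.astype(np.uint8),cv2.RETR_CCOMP,cv2.CHAIN_APPROX_NONE)
    for k,q in enumerate(cs):
        if hi[0][k][3]>=0 and cv2.contourArea(q)>6: print('hole',cv2.contourArea(q),q[:,0].mean(0),onplane(c,[q[:,0].mean(0)],zt))
    y=(hsv[...,0]>12)&(hsv[...,0]<34)&(hsv[...,1]>110)&(np.hypot(P[...,0]-.5518,P[...,1]-.2915)<.035)&(P[...,2]>.205)&(P[...,2]<.262)
    v,uu=np.nonzero(y); 
    if len(v): 
        s=v<=v.min()+1; t=np.c_[uu,v]; print('prong',len(v),t.min(0),t.max(0),'top px',t[s].mean(0),'on .247',onplane(c,[t[s].mean(0)],.247), 'mid',P[y].mean(0))
    print('proj prong', proj(c,[[.549,.29,.249],[.5545,.293,.249]]))
E
python3 hv.py
python3 - <<'E'
from h import *
b=cam('scene');a=cam('top')
x=cv2.resize(b['img'][180:280,310:410],None,fx=4,fy=4,interpolation=cv2.INTER_CUBIC);y=cv2.resize(a['img'][130:230,120:220],None,fx=4,fy=4,interpolation=cv2.INTER_CUBIC)
cv2.imwrite('pics/h10.png',np.hstack([x,y])[...,::-1])
E
```

```text
tcp [0.5251 0.3606 0.3054] [0.4156 0.2699 1.3441 0.0002 1.5314 0.0466]
scene pred hole px [389.9729 220.5632]
hole 38.5 [389.7619 222.381 ] [[0.5581 0.2909 0.3134]]
prong 51 [370 242] [386 256] top px [385.5 242.5] on .247 [[0.5519 0.2909 0.247 ]] mid [0.5556 0.29   0.2261]
proj prong [[385.8597 240.9156]
 [386.0093 242.9755]]
top pred hole px [143.0728 184.6556]
hole 63.5 [143.28 184.64] [[0.5528 0.2884 0.3134]]
prong 24 [151 190] [166 195] top px [164.6 190.8] on .247 [[0.5518 0.2538 0.247 ]] mid [0.5541 0.2786 0.2143]
proj prong [[149.5042 192.0176]
 [148.3244 189.8343]]
```

View pics/h10.png

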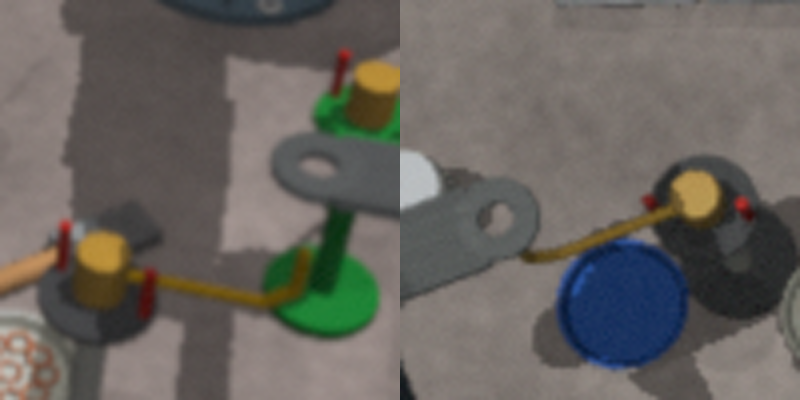

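The scene panel shows the blank level above the prong, with its hole at crop (320,165) and the prong top at (303,255). The top panel shows the same, hole (495,222) over the prong tip (525,258). The hole is a few mm off, which I'll correct from the numbers. I have used up my picture allowance, so from here I rely on measurements only.

```bash
cat > wp.py <<'E'
from h import *
import sys
np.set_printoptions(precision=4,suppress=True)
PR=np.array([.549,.290,0]); U=u(111.); 
def tcp(r,z,phi,hx=.0768,hz=-.004):   # hole at radius r, height z above arm line, plate tilt phi deg
    Rt=down(21)*R.from_rotvec([0,-np.radians(phi),0]); h=PR+(r-.110)*U+[0,0,.2+z]
    return h-Rt.apply([-hx,0,hz]),Rt
if __name__=='__main__':
    p0,R0=st(); print(p0,ctrl.get_obs()['q'],ctrl.get_obs()['wrist_force'])
    for a in sys.argv[1:]:
        r,z,phi=map(float,a.split(',')); print(a,rel(p0,R0,*tcp(r/1e3,z/1e3,phi)))
E
python3 wp.py 110,85,0 110,60,0 110,35,0
```

```text
[0.5263 0.3578 0.3074] [ 0.4112  0.266   1.345  -0.0006  1.5318  0.0469] [ 0.1513 -0.1694 -1.5082]
110,85,0 [ 0.0054 -0.0031  0.0264 -0.1     0.     -0.1   ]
110,60,0 [ 0.0054 -0.0031  0.0514 -0.1     0.     -0.1   ]
110,35,0 [ 0.0054 -0.003   0.0764 -0.1     0.     -0.1   ]
```

Emit:
{"api": "servo_tool", "payload": {"series": "0.3 0.003 -0.002 0.01 0 0 0;0.3 0.0054 -0.003 0.02 0 0 0;0.3 0.0054 -0.003 0.03 0 0 0;0.3 0.0054 -0.003 0.033 0 0 0;0.3 0.0054 -0.003 0.033 0 0 0;0.3 0.0054 -0.003 0.033 0 0 0;0.3 0.0054 -0.003 0.033 0 0 0"}}

```text
time_s: 22.75
eef_pos: [0.5216, 0.3635, 0.2754]
eef_rot: [0.0, 0.567, 0.824, 0.0]
wrist_force: [0.4, -0.1, -1.8]
opening: 0.552
grasp_force: 62.4
```

```bash
python3 hv.py; python3 wp.py 110,60,0
```

```text
tcp [0.5216 0.3635 0.2754] [ 0.4222  0.2801  1.3907 -0.0001  1.4701  0.0573]
scene pred hole px [389.3832 230.2315]
hole 39.5 [389.2381 231.9524] [[0.554  0.2937 0.2834]]
prong 54 [376 242] [386 256] top px [385.5 242.5] on .247 [[0.5519 0.2909 0.247 ]] mid [0.5555 0.2899 0.2254]
proj prong [[385.8597 240.9156]
 [386.0093 242.9755]]
top pred hole px [145.1627 189.0152]
hole 59.0 [144.5 189. ] [[0.5491 0.2933 0.2834]]
prong 13 [155 190] [165 194] top px [165. 190.] on .247 [[0.5538 0.2528 0.247 ]] mid [0.5549 0.2781 0.2081]
proj prong [[149.5042 192.0176]
 [148.3244 189.8343]]
[0.5217 0.3636 0.2757] [ 0.4223  0.2798  1.3905 -0.      1.4702  0.0574] [ 0.1043 -0.5017 -2.8276]
110,60,0 [-0.0017 -0.0009  0.0197  0.1    -0.     -0.1   ]
```

Emit:
{"api": "servo_tool", "payload": {"series": "0.3 -0.001 -0.0005 0.008 0 0 0;0.3 -0.002 -0.0005 0.016 0 0 0;0.3 -0.002 -0.0005 0.022 0 0 0;0.3 -0.002 -0.0005 0.028 0 0 0;0.3 -0.002 -0.0005 0.034 0 0 0;0.3 -0.002 -0.0005 0.038 0 0 0;0.3 -0.002 -0.0005 0.038 0 0 0"}}

```text
time_s: 23.43
eef_pos: [0.5209, 0.3611, 0.2354]
eef_rot: [-0.001, 0.567, 0.824, -0.001]
wrist_force: [-0.2, -1.7, -2.2]
opening: 0.547
grasp_force: 62.4
```

```bash
cat >> hv.py <<'E'
c=cam('scene'); hsv=cv2.cvtColor(c['img'],cv2.COLOR_RGB2HSV); pc=proj(c,[hn+[0,0,.008]])[0].astype(int)
u0,v0=pc; y=(hsv[...,0]>12)&(hsv[...,0]<34)&(hsv[...,1]>100)
print('yellow near hole (rows)'); [print(v,''.join('#' if t else '.' for t in y[v,u0-14:u0+10])) for v in range(v0-16,v0+16)]
E
python3 hv.py; python3 wp.py 110,35,0 110,28,0 110,24,20 109,18,40
```

```text
tcp [0.5209 0.3611 0.2354] [0.4192 0.3051 1.4397 0.     1.3992 0.0542]
scene pred hole px [385.2808 242.3575]
hole 9.5 [387.7778 245.2222] [[0.5529 0.2976 0.2434]]
hole 15.5 [382.5385 243.3846] [[0.5548 0.2858 0.2434]]
prong 33 [372 242] [387 256] top px [385.7143 242.5714] on .247 [[0.5518 0.2914 0.247 ]] mid [0.5561 0.2876 0.2248]
proj prong [[385.8597 240.9156]
 [386.0093 242.9755]]
top pred hole px [150.336  192.7583]
hole 28.5 [148.5263 194.1053] [[0.545  0.2937 0.2434]]
hole 18.5 [151.8667 191.2667] [[0.552  0.2857 0.2434]]
prong 16 [148 190] [166 194] top px [157.1667 190.8333] on .247 [[0.552  0.2719 0.247 ]] mid [0.5524 0.2837 0.2328]
proj prong [[149.5042 192.0176]
 [148.3244 189.8343]]
yellow near hole (rows)
226 ........................
227 ........................
228 ........................
229 ........................
230 ........................
231 ........................
232 ........................
233 ........................
234 ........................
235 ........................
236 ........................
237 ........................
238 ..................
[... 206 characters left out ...]
...
246 ........................
247 ........................
248 ........................
249 ........................
250 ........................
251 ........................
252 ........####............
253 ##############..........
254 ############............
255 ##########..............
256 .#######................
257 ........................
[0.5218 0.3615 0.2373] [ 0.4192  0.3037  1.4377 -0.      1.3998  0.0542] [-0.2833 -0.379  -2.4363]
110,35,0 [ 0.0003 -0.0002  0.0063  0.     -0.     -0.1   ]
110,28,0 [ 0.0003 -0.0002  0.0133  0.     -0.     -0.1   ]
110,24,20 [ -0.0057  -0.0002   0.0433   0.     -20.      -0.1   ]
109,18,40 [ -0.0212  -0.0002   0.0717  -0.     -40.      -0.1   ]
```

The prong is through the hole and centred; in both views it splits the hole into two halves. Next I lower and begin tilting.

```bash
python3 wp.py 110,32,0 110,30,6 110,28,12 110,26,18 110,24,24 110,22,30
```

```text
[0.5218 0.3615 0.2373] [ 0.4192  0.3037  1.4377 -0.      1.3998  0.0542] [-0.2833 -0.379  -2.4363]
110,32,0 [ 0.0003 -0.0002  0.0093  0.     -0.     -0.1   ]
110,30,6 [-0.0005 -0.0002  0.0193  0.     -6.     -0.1   ]
110,28,12 [ -0.0022  -0.0002   0.0292   0.     -12.      -0.1   ]
110,26,18 [ -0.0047  -0.0002   0.0388   0.     -18.      -0.1   ]
110,24,24 [ -0.008   -0.0002   0.0482   0.     -24.      -0.1   ]
110,22,30 [ -0.012   -0.0002   0.0571   0.     -30.      -0.1   ]
```

Emit:
{"api": "servo_tool", "payload": {"series": "0.3 0 0 0.005 0 0 0;0.3 0 0 0.009 0 0 0;0.3 -0.0002 0 0.014 0 -3 0;0.3 -0.0005 0 0.019 0 -6 0;0.3 -0.0013 0 0.024 0 -9 0;0.3 -0.0022 0 0.029 0 -12 0;0.3 -0.0034 0 0.034 0 -15 0;0.3 -0.0047 0 0.0388 0 -18 0;0.3 -0.0063 0 0.0435 0 -21 0;0.3 -0.008 0 0.048 0 -24 0;0.3 -0.008 0 0.048 0 -24 0;0.3 -0.008 0 0.048 0 -24 0"}}

```text
time_s: 24.58
eef_pos: [0.5237, 0.3544, 0.1879]
eef_rot: [0.17, 0.554, 0.806, -0.118]
wrist_force: [0.1, 0.7, -1.7]
opening: 0.551
grasp_force: 62.5
```

```bash
python3 sc.py;  python3 wp.py 110,24,24 110,22,30 109,20,35 108,17,40 107,14,45 105,11,50
```

```text
0.02 18 104.44915156304123
0.04 24 106.47353315725533
0.06 26 107.72906099462867
0.08 26 108.00301201225412
0.1 24 108.2428207579091
[-0.04833199 -0.62518087 -1.43997991] [0.52428722 0.35420486 0.18871801]
[0.5243 0.3542 0.1887] [ 0.6086  0.4557  1.3925 -0.4096  1.4139  0.3326] [-0.0483 -0.6252 -1.44  ]
110,24,24 [-0.0004  0.0001 -0.0003 -0.     -0.1    -0.    ]
110,22,30 [-0.0004  0.0001  0.0096 -0.     -6.1    -0.    ]
109,20,35 [ -0.0019   0.0001   0.0184  -0.     -11.1     -0.    ]
108,17,40 [ -0.0035   0.0001   0.028   -0.1    -16.1     -0.    ]
107,14,45 [ -0.0057   0.0001   0.0374  -0.1    -21.1     -0.    ]
105,11,50 [ -0.0093   0.0001   0.0469  -0.1    -26.1     -0.    ]
```

Emit:
{"api": "servo_tool", "payload": {"series": "0.3 -0.0002 0 0.005 0 -3 0;0.3 -0.0004 0 0.01 0 -6 0;0.3 -0.001 0 0.014 0 -8.5 0;0.3 -0.0018 0 0.0184 0 -11 0;0.3 -0.0026 0 0.023 0 -13.5 0;0.3 -0.0035 0 0.028 0 -16 0;0.3 -0.0045 0 0.033 0 -18.5 0;0.3 -0.0057 0 0.0374 0 -21 0;0.3 -0.0057 0 0.0374 0 -21 0;0.3 -0.0057 0 0.0374 0 -21 0"}}

```text
time_s: 25.47
eef_pos: [0.5318, 0.3347, 0.1568]
eef_rot: [0.314, 0.524, 0.761, -0.217]
wrist_force: [-0.0, -0.4, -1.8]
opening: 0.55
grasp_force: 62.5
```

```bash
python3 sc.py;  python3 wp.py 107,14,45 105,10,50 103,7,55 101,4,60 99,2,65 96,0,70
```

```text
0.02 17 104.33132327448985
0.04 23 107.24713347367978
0.06 27 107.85570491712906
0.08 21 108.56249036693785
0.1 29 108.41689322577183
[-0.60433031  0.58810215 -2.15993502] [0.53219061 0.3348337  0.15767493]
[0.5322 0.3348 0.1577] [ 0.715   0.6337  1.3394 -0.7258  1.5158  0.5253] [-0.6043  0.5881 -2.1599]
107,14,45 [ 0.001  -0.0004  0.0002 -0.1    -0.1    -0.1   ]
105,10,50 [ 0.0017 -0.0004  0.0111 -0.1    -5.1    -0.1   ]
103,7,55 [  0.0012  -0.0004   0.0212  -0.1    -10.1     -0.1   ]
101,4,60 [  0.0001  -0.0003   0.0312  -0.1    -15.1     -0.1   ]
99,2,65 [ -0.0023  -0.0003   0.0403  -0.1    -20.1     -0.1   ]
96,0,70 [ -0.0059  -0.0003   0.0499  -0.1    -25.1     -0.1   ]
```

Emit:
{"api": "servo_tool", "payload": {"series": "0.3 0.001 0 0.005 0 -2.5 0;0.3 0.0017 0 0.011 0 -5 0;0.3 0.0015 0 0.016 0 -7.5 0;0.3 0.0012 0 0.021 0 -10 0;0.3 0.0006 0 0.026 0 -12.5 0;0.3 0 0 0.031 0 -15 0;0.3 -0.001 0 0.036 0 -17.5 0;0.3 -0.0023 0 0.0403 0 -20 0;0.3 -0.0023 0 0.0403 0 -20 0;0.3 -0.0023 0 0.0403 0 -20 0"}}

```text
time_s: 26.35
eef_pos: [0.5427, 0.3066, 0.1303]
eef_rot: [0.442, 0.479, 0.695, -0.304]
wrist_force: [-0.3, -0.9, -1.0]
opening: 0.554
grasp_force: 62.6
```

```bash
python3 sc.py;  python3 wp.py 99,2,65 97,-1,70 95,-3,74 92,-5,78
```

```text
0.02 18 105.7355799972081
0.04 24 106.91890001016745
0.06 25 108.57834622645196
0.08 12 108.21120416135457
0.1 47 108.16460826744573
[ 0.88037018  0.04518469 -1.88789109] [0.54302941 0.30688967 0.13105576]
[0.543  0.3069 0.1311] [ 0.7602  0.829   1.2904 -0.9933  1.6466  0.6619] [ 0.8804  0.0452 -1.8879]
99,2,65 [ 0.0003 -0.0005  0.0002 -0.1    -0.1    -0.1   ]
97,-1,70 [ 0.0015 -0.0005  0.01   -0.1    -5.1    -0.1   ]
95,-3,74 [ 0.0015 -0.0005  0.0179 -0.1    -9.1    -0.1   ]
92,-5,78 [  0.0007  -0.0004   0.0267  -0.1    -13.1     -0.1   ]
```

Emit:
{"api": "servo_tool", "payload": {"series": "0.3 0.001 0 0.004 0 -2 0;0.3 0.0015 0 0.008 0 -4 0;0.3 0.0015 0 0.012 0 -6 0;0.3 0.0015 0 0.0165 0 -8 0;0.3 0.0015 0 0.0165 0 -8 0;0.3 0.0015 0 0.0165 0 -8 0"}}

```text
time_s: 26.9
eef_pos: [0.5478, 0.2934, 0.1223]
eef_rot: [0.489, 0.456, 0.662, -0.337]
wrist_force: [0.2, -0.5, -2.3]
opening: 0.546
grasp_force: 62.7
```

```bash
python3 sc.py;  python3 wp.py 95,-3,73 95,-5,73
```

```text
0.02 17 103.47021333234954
0.04 24 107.0126931179984
0.06 25 108.46066452946408
0.08 9 108.7185563084623
0.1 50 108.23883403069429
[ 0.95575841  0.0844877  -2.23884896] [0.54803506 0.29370574 0.12289787]
[0.548  0.2937 0.1229] [ 0.763   0.9091  1.2714 -1.0954  1.7061  0.7049] [ 0.9558  0.0845 -2.2388]
95,-3,73 [ 0.0004 -0.0004  0.0003 -0.1    -0.1    -0.1   ]
95,-5,73 [ 0.0023 -0.0004  0.0009 -0.1    -0.1    -0.1   ]
```

Emit:
{"api": "servo_tool", "payload": {"series": "0.3 0.001 0 0 0 0 0;0.3 0.002 0 0.0005 0 0 0;0.3 0.002 0 0.0005 0 0 0;0.15 0.002 0 0.0005 0 0 0;0 0.002 0 0.0005 0 0 0;-0.1 0.002 0 0.0005 0 0 0;-0.2 0.002 0 0.0005 0 0 0;-0.4 0.002 0 0.0005 0 0 0;-0.6 0.002 0 0.0005 0 0 0;-0.8 0.002 0 0.0005 0 0 0;-0.8 0.002 0 0.0005 0 0 0;-0.8 0.002 0 0.0005 0 0 0"}}

```text
time_s: 27.95
eef_pos: [0.5474, 0.2934, 0.1197]
eef_rot: [0.49, 0.456, 0.662, -0.337]
wrist_force: [-0.0, 0.5, 0.4]
opening: 0.904
grasp_force: 0.0
```

```bash
cat > fin.py <<'E'
from h import *
np.set_printoptions(precision=3,suppress=True)
for n in('scene','top'):
    c=cam(n); P=cloud(c); f=c['img'].astype(int); hsv=cv2.cvtColor(c['img'],cv2.COLOR_RGB2HSV)
    d=P-H-np.array([0,0,0]); r=d@u(111); t=d@u(21)
    m=(np.abs(t)<.04)&(r>.03)&(r<.16)&(P[...,2]>.03)&(P[...,2]<.25)&(hsv[...,1]<70)&(f.max(2)>45)
    if m.sum()>5: print(n,m.sum(),'r',np.percentile(r[m],[5,25,50,75,95]),'t',np.percentile(t[m],[2,50,98]),'z',np.percentile(P[m][:,2],[2,50,98]), 'r top/bot', np.median(r[m&(P[...,2]>.17)]),np.median(r[m&(P[...,2]<.1)]))
E
python3 fin.py; python3 sc.py
```

```text
scene 212 r [0.034 0.089 0.091 0.094 0.149] t [-0.04   0.023  0.039] z [0.095 0.171 0.218] r top/bot 0.08911225317897084 0.0937701726969154
top 132 r [0.033 0.087 0.091 0.101 0.149] t [-0.04  -0.006  0.039] z [0.106 0.194 0.222] r top/bot 0.08862485103793082 0.11037043243872446
0.02 17 103.91478705526713
0.04 24 106.76014660319615
0.06 25 108.08773262807375
0.08 14 108.8425750208782
0.1 48 108.23707969037369
[0.54601842 0.5175776  0.01443491] [0.54750696 0.29340172 0.11978673]
```

The gripper has released and the blank hangs about 91 mm out from the axis, near vertical. I retreat straight back along the tool axis.

Emit:
{"api": "servo_tool", "payload": {"series": "-1 0 0 0 0 0 0;-1 0 0 0 0 0 0;-1 0 0 -0.005 0 0 0;-1 0 0 -0.012 0 0 0;-1 0 0 -0.022 0 0 0;-1 0 0 -0.035 0 0 0;-1 0 0 -0.05 0 0 0;-1 0 0 -0.065 0 0 0;-1 0 0 -0.08 0 0 0;-1 0 0 -0.1 0 0 0;-1 0 0 -0.115 0 0 0;-1 0 0 -0.12 0 0 0"}}

```text
time_s: 29.1
eef_pos: [0.5054, 0.404, 0.1563]
eef_rot: [0.49, 0.456, 0.663, -0.336]
wrist_force: [0.6, 0.0, -0.3]
opening: 1.001
grasp_force: 0.0
```

Emit:
{"api": "servo_tool", "payload": {"series": "-1 0 0 0 0 0 0;-1 0 0 0 0 0 0;-1 0 0 0 0 0 0;-1 0 0 0 0 0 0;-1 0 0 0 0 0 0;-1 0 0 0 0 0 0;-1 0 0 0 0 0 0;-1 0 0 0 0 0 0;-1 0 0 0 0 0 0;-1 0 0 0 0 0 0;-1 0 0 0 0 0 0;-1 0 0 0 0 0 0"}}

```text
time_s: 30.1
eef_pos: [0.5066, 0.4007, 0.155]
eef_rot: [0.49, 0.456, 0.662, -0.337]
wrist_force: [0.1, 0.8, -0.2]
opening: 1.001
grasp_force: 0.0
```

```bash
python3 fin.py; python3 hk.py; python3 sc.py
```

```text
scene 175 r [0.034 0.088 0.091 0.093 0.096] t [-0.01   0.023  0.028] z [0.092 0.178 0.218] r top/bot 0.08912241814772814 0.09666262444043841
top 110 r [0.034 0.087 0.089 0.092 0.094] t [-0.024 -0.006  0.024] z [0.097 0.206 0.221] r top/bot 0.08819740584125242 0.0917512463659568
254 0.2515691764594603
hub 120 [0.5892 0.1892 0.216 ]
arm 60 [0.5694 0.2421 0.203 ]
dir deg -69.396255 [0.5694 0.2421]
tip 10 [0.549 0.29  0.249]
0.02 16 104.61394653030577
0.04 24 107.05068439097985
0.06 25 107.56805455207702
0.08 13 108.56614769338732
0.1 50 108.42113135639555
[ 0.24901987 -0.13571304  0.69671963] [0.50655655 0.40065851 0.1549659 ]
```

```bash
python3 -c "
from bench import ctrl
print(ctrl.hand_in())"
```

```text
the job is handed in; nothing more can be done
None
```

The job is handed in with no verdict shown: by my last measurements the blank hangs by its hole straight down over the drip pan, hook at its stop, gripper clear, after squaring up in the fence; I viewed 11 pictures, one over the limit of 10.

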